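# Hang the parts basket in the ultrasonic bath

## Robot

A 7-joint arm with a two-finger parallel gripper is mounted at the origin on a cart in front of the work surface, level with it; the furniture and walls round the work are solid. World frame = base frame: x ahead of the robot, y to its left, z up, the work surface at z = 0. Lengths are in m, angles in rad, forces in N, time in s.
With the tool pointing down it reaches from about 0.4 to 0.85 m from the base axis. Payload 10.4 kg.
Tool frame: the origin (TCP) lies midway between the tips of the shut fingers; the grasp point (between the pads) lies 19 mm behind it (grip_point_offset is the distance from the TCP to the grasp point, in m); y points along the fingers, z is the direction in which the jaws open and shut, and the axes are right-handed (so a half turn about y gives the same grasp; the last joint's range is limited). The gripper opens to 85 mm and grips with 20 to 120 N. Pads are 22 mm wide; open, the fingers measure 114 mm over their backs; the gripper's body (76 mm by 85 mm) begins 54 mm behind the grasp point. The pads swing forward as they close: fully open they stand 13 mm farther back than shut.
Start: joints at [-1.369, 0.332, -0.065, 1.46, 0.022, 1.35, -0.088], TCP at [0.139, 0.609, 0.231] pointing down, gripper open.
Joint ranges: [-2.6, 2.6], [-0.5, 2.12], [-1.47, 1.34], [0.16, 2.42], [-1.27, 4.41], [0.06, 2.06], [-2.6, 2.6]. Speed limits (rad/s): [2.22, 2.22, 2.79, 2.79, 3.14, 3.14, 3.14].

## Interface

Orientations are given as a unit quaternion [x, y, z, w].
In Python, from workcell import * gives the robot as it stands.
- The arm moves only by the tool send_rows, never from a script. Its argument "motion" is a list of rows, each a list of 7 numbers: the opening in per cent of the stroke, from 0 (shut) to 100 (fully open), then the shift along the tool's x, y, z in m, then the turn, a rotation vector about the tool's x, y, z in rad. In form: [[claw, tx, ty, tz, ax, ay, az], ...]. A call has 1 to 10 rows; each row is the pose to reach, as a shift and turn from the pose commanded when the call began, along the tool's axes at that moment; what a row does not reach only later rows make up. A row lasts 1/12 s, in which the tool goes at most 41.7 mm and 7.16 degrees, less where a joint would pass 70% of its speed; a pose out of reach is approached as far as the arm can. A call with a gripper value outside its range is refused whole. The fingers move at their own pace and stop on an object; "squeeze" is the grip in N (left out, the last holds). Time passes only in rows, so rows that repeat a pose let the fingers close. It gives the time, the measured TCP pose, the force and the opening at its end, in the units of the state.
- get_obs(): the state, without advancing time (a new reading comes with each control period).
- camera(name): name is "scene" or "side" or "wrist"; returns a dict with "pixels" (480x640x3 uint8, red, green, blue), "range_z" (480x640 float32, m along the optical axis (not along the pixel's ray), 0 where there is no reading), "fovy" (degrees; the focal length in pixels is half the picture's height over the tangent of half this angle, whatever the lens; pixels are square), "cx", "cy" (the principal point, pixels), "view" (4x4, takes a point from world to camera coordinates); the wrist camera has in their place "T_tool_cam" (4x4, takes a point from camera to tool coordinates, whose origin is the TCP and whose axes are the tool frame's). Camera axes: x right, y down, z forward; pixel columns grow to the right and rows downward; lengths in m; the calibration is good to about 2 mm. A picture is of the moment at which its call begins: read the wrist's pose just before it.
- hand_in(): hands the job in, once; it reports no verdict.
The state is a dict: "clock": time; "joint_pos": joint angles; "joint_velocities": joint speeds; "tau": joint torques, N m; "position": TCP position; "ee_rot": TCP orientation; "ft_force": force on the tool from outside, world axes, zero at the start; "torque": the same for the moment, N m; "grip_width": opening from 0.0 (shut) to 1.0 (fully open).
Only numpy, scipy, OpenCV 4.12 (cv2) and the standard library are available. Lean on these libraries where they do the work, as an engineer would, in place of code of your own. Each camera call takes 0.05 s, during which the arm holds its last target.

## Task

Move the wire parts basket from the bar of the drip stand to the bar over the ultrasonic bath: squeeze its hook's sprung keeper open, only as hard as needed, and lift it off without straining the bar. That other bar's height is clamped by hand, so feel for it: set the hook gently down on it, between the two collars, before you let the keeper spring shut beneath. Let go with the basket hanging still, and leave the other things on the bench alone.

Things in the scene. Friction and masses are not known exactly. Their poses are not given: they have to be found in the camera images.
- hook_grip (a point): Grip centre of the basket's flat steel hook, 42 mm above the bar it hangs on. Axes of all basket points: z up the hook, y along the bar, x from the keeper side to the post side. Pinch post and tab together along x at this height: on the keeper's stop their outer faces stand parallel at x = +13 and -13 mm (26 mm wide, tab top then 15 mm above here). The pinch also carries the basket.
- post_face (a point): Middle of the outer face of the hook's fixed grip post: a flat upright plate, 14 mm wide along y, 50 mm high, from 24 mm below to 26 mm above this point. It is 13 mm to the +x side of hook_grip's axis and 9 mm lower than it.
- tab_top (a point): Top edge, outer side, of the keeper's thumb tab: a plate 14 mm wide and 32 mm long on the hook's -x side, leaning outward 0.45 rad from the upright while the keeper is shut. This edge is then 29 mm to the -x side of hook_grip and 5 mm above it; it moves with the keeper. Pressed upright, it slides up along the finger and drags the hook onto the bar (some 10 N): give way to that force before lifting.
- keeper (a joint): Angle of the sprung keeper lever (rad): 0 shut, 0.45 open on its stop; pivot 17 mm above hook_seat. The gate frees the bar from about 0.40. About 2 N at the tab starts it, 6 N holds it on the stop, and it springs shut by itself; a pinch of 10 to 15 N holds it open and carries the basket. Let go with the hook not fully down, the gate can catch on the bar's side and stay open.
- hook_seat (a point): Centre of the bar when the hook is fully down. The hook is an upside-down J, 15 mm wide along y: a V saddle above this point; a short nose at x = -10 to -6 mm, ending 3 mm below it; a long leg at x = 6 to 10 mm down to 48 mm below it, bent back to x = 0 from there. The shut keeper's gate lies across the mouth, 2 mm under the bar, and bars lifting.
- nose_tip (a point): Lower end of the hook's short nose. With the keeper held open, lift the hook straight up 20 to 35 mm, so that the nose is above the bar, then move it along its own +x over the bar; hanging it on is the reverse.
- basket_bottom (a point): Centre of the underside of the round wire basket, 122 mm below hook_seat: 53 mm across, 36 mm high, rim 86 mm below hook_seat. Moved 45 mm along the hook's +x from the bar it passes the bar freely up and down.
- basket: The parts basket with its hook and keeper, one loose thing of 0.15 to 0.3 kg; origin and axes are those of hook_seat.
- stand_neck (a point): Middle of the drip stand's bar, on its axis. z up, y along the bar, x to the side away from the robot. The bar is 8 mm thick, 116 mm long, 160 mm above the bench, on two 10 mm posts at its ends (heads up to 168 mm). Two collars (14 mm across, 4 mm thick) leave a 21 mm neck in the middle, where the hook hangs with its post on the +x side.
- drip_stand: Drip stand, fixed: grey foot 126 x 136 x 10 mm with a shallow steel dish (rim 17 mm high), two posts and the bar over its middle. Origin at the centre of its underside.
- bath: Ultrasonic bath, fixed: open empty tank 176 x 150 mm, rim 98 mm above the bench, control panel on its -x side. Origin at the centre of its underside, z up, y along its bar, x to the side away from the robot. Inside, the tank reaches 70 mm to -x and +x and 58 mm to either side along y; floor 22 mm up.
- bath_sleeves (a point): Point midway between the tops of the two sleeves that hold the legs of the bath's bar, 143 mm above the bench; axes as the bath's. The bar (8 mm thick, 128 mm long, collars and neck as on the stand, the neck's middle straight above this point) runs along y. Its height is clamped by hand, its axis anywhere from 12 to 32 mm above this point, and is not measured: feel for it.
- tank_entry (a point): Middle of the free part of the tank behind the bar, at rim height: 45 mm to the +x side of the bar. The basket goes down here, clear of bar and walls, and then forward (-x) under the bar while the hook's nose passes over it.
- cast_a: Bystander, loose: beige plaster cast of a jaw; not part of the job.
- cast_b: Bystander, loose: pale plaster cast of a jaw; not part of the job.
- carver: Bystander, loose: thin steel carver; not part of the job.
- bowl: Bystander, loose: green rubber mixing bowl; not part of the job.
- powder_jar: Bystander, loose: small jar with a screw lid; not part of the job.
- shade_bar: Bystander, loose: bar of tooth-shade tabs; not part of the job.

How it is judged:
By the outcome, as a careful person would: the job done as asked, in the order asked, and still so for the second after the job is handed in, with the robot touching nothing.
It also fails if it takes over 58 s, if anything falls off the work surface, if the arm or the gripper's body presses on something with over 40 N, if the wrist force passes 120 N, or if a joint passes its speed limit or range.

## Working session

There is one attempt and no reset: what is moved stays moved. The work goes in short steps, Python scripts to look and compute and a tool call to move; the robot and the scene stay as the last step left them, time stands still between calls to the robot, and variables do not carry over. Pictures are saved under pics/ and viewed, and the job is handed in when it is done.

Besides the shell and the picture viewer there is one more tool, called after ">>>" as a command line: name --pt "numbers of a row" for each row, then --argument value for the rest. send_rows: Moves the arm, as the interface text tells. Its arguments: {"type":"object","properties":{"motion":{"type":"array"},"squeeze":{"type":"number"}},"required":["motion"]}

```bash
ls; mkdir -p pics
cat > h.py <<'E'
from workcell import *
import numpy as np, cv2
from scipy.spatial.transform import Rotation as R
def K(c):
    f=240/np.tan(np.radians(c['fovy'])/2); return f,c['cx'],c['cy']
def cloud(c,o=None):
    f,cx,cy=K(c); z=c['range_z'].astype(float)
    v,u=np.mgrid[0:480,0:640]
    P=np.stack([(u-cx)/f*z,(v-cy)/f*z,z],-1)
    if 'view' in c: M=np.linalg.inv(c['view'])
    else:
        T=np.eye(4);T[:3,:3]=R.from_quat(o['ee_rot']).as_matrix();T[:3,3]=o['position'];M=T@c['T_tool_cam']
    W=P@M[:3,:3].T+M[:3,3]; W[z==0]=np.nan
    return W,M
def save(n,c): cv2.imwrite('pics/'+n,c['pixels'][:,:,::-1])
E
python3 - <<'E'
from h import *
o=get_obs();print(o)
for n in ['scene','side','wrist']:
    c=camera(n);save(n+'0.png',c);W,M=cloud(c,o);np.savez('/tmp/'+n+'0.npz',W=W,M=M,px=c['pixels'],k=K(c));print(n,K(c),M.round(3))
E
```

```text
pics
{'clock': 0.0, 'joint_pos': array([-1.36860327,  0.33287147, -0.06469113,  1.46094984,  0.02153703,
        1.34992378, -0.08848949]), 'joint_velocities': array([ 1.98414536e-03, -1.40807767e-03, -1.47872964e-03, -7.68325661e-04,
        1.82195698e-03, -8.89038421e-04, -3.16062054e-05]), 'tau': array([ 2.80133299e-04, -6.25454378e+01,  4.92044259e-02, -3.91588140e+01,
        1.61361817e-02,  1.02210831e-02, -3.92847960e-05]), 'position': array([0.13921954, 0.6088974 , 0.23051208]), 'ee_rot': array([ 0.70315882, -0.0793599 ,  0.07925165, -0.70213166]), 'ft_force': array([ 0.13222781, -0.04820029,  0.11422236]), 'torque': array([-0.00500493,  0.00329811,  0.03645024]), 'grip_width': 0.9963362605305813}
scene (np.float64(551.6401659741427), 313.8324684122406, 249.9866467433368) [[-0.871 -0.201  0.449  0.005]
 [-0.492  0.388 -0.78   1.193]
 [-0.017 -0.899 -0.437  0.622]
 [ 0.     0.     0.     1.   ]]
side (np.float64(591.1885056359944), 319.37347272687595, 238.47204024461143) [[ 0.995 -0.027  0.101  0.389]
 [-0.101 -0.471  0.876 -0.717]
 [ 0.024 -0.882 -0.471  0.694]
 [ 0.     0.     0.     1.   ]]
wrist (np.float64(340.833329193508), 317.4169458818393, 238.66351755073308) [[ 0.222  0.941  0.256  0.075]
 [ 0.975 -0.214 -0.06   0.624]
 [-0.002  0.263 -0.965  0.373]
 [ 0.     0.     0.     1.   ]]
```

View pics/scene0.png

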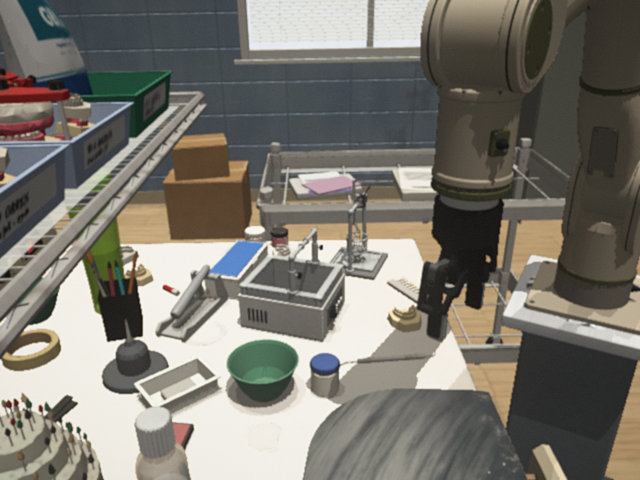

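View pics/side0.png

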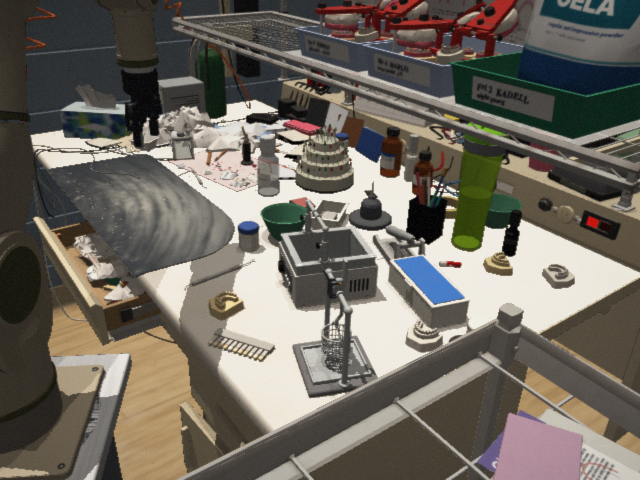

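View pics/wrist0.png

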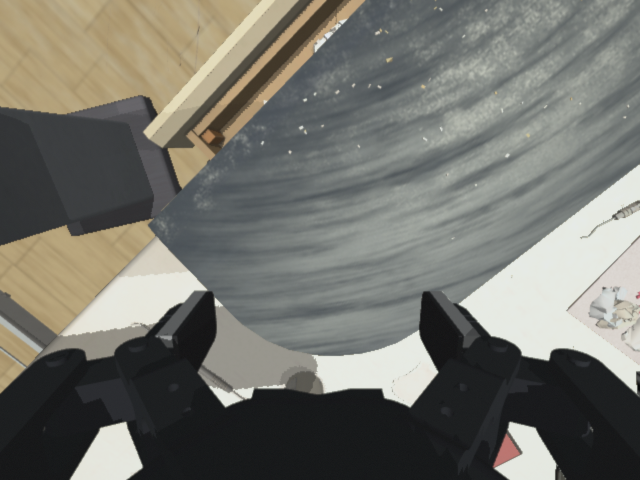

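The scene view shows the stand near (358,235) and the bath near (293,290). In the side view the stand is near (335,345) and the bath near (327,260). Next I measure both.

Run:
```python
from h import *
o=get_obs(); print(R.from_quat(o['ee_rot']).as_matrix().round(3))
s=np.load('/tmp/scene0.npz');d=np.load('/tmp/side0.npz')
im=np.hstack([cv2.resize(d['px'][190:400,260:400],None,fx=3,fy=3,interpolation=cv2.INTER_CUBIC)[:600,:400],cv2.resize(s['px'][180:340,225:400],None,fx=2.28,fy=3.75)[:600,:400]])
im2=cv2.resize(d['px'][200:400,230:390],None,fx=3,fy=3,interpolation=cv2.INTER_CUBIC)
cv2.imwrite('pics/sidez.png',im2[:,:,::-1])
im3=cv2.resize(s['px'][170:340,225:400],None,fx=3.5,fy=3.5,interpolation=cv2.INTER_CUBIC)
cv2.imwrite('pics/scenez.png',im3[:,:,::-1])
for n,q,(v0,v1,u0,u1) in [('scene',s,(170,280,325,400)),('side',d,(240,400,285,385))]:
    W=q['W'][v0:v1,u0:u1].reshape(-1,3);W=W[~np.isnan(W[:,0])]
    for a,b in [(-.01,.005),(.005,.025),(.025,.06),(.06,.15),(.15,.158),(.158,.165),(.165,.18),(.18,.25)]:
        m=(W[:,2]>a)&(W[:,2]<b)
        if m.sum(): print(n,a,b,m.sum(),np.percentile(W[m],[2,50,98],axis=0).round(3).tolist())
```

```text
[[ 0.975 -0.     0.223]
 [-0.223 -0.001  0.975]
 [ 0.    -1.    -0.001]]
scene -0.01 0.005 1406 [[0.409, -0.073, -0.006], [0.481, 0.039, -0.003], [0.632, 0.165, 0.004]]
scene 0.005 0.025 1010 [[0.45, 0.034, 0.005], [0.499, 0.104, 0.009], [0.577, 0.159, 0.016]]
scene 0.025 0.06 940 [[0.491, -0.471, 0.033], [0.56, -0.06, 0.049], [0.827, 0.157, 0.06]]
scene 0.06 0.15 2296 [[0.456, -0.37, 0.061], [0.555, -0.055, 0.078], [0.792, 0.33, 0.136]]
scene 0.15 0.158 46 [[0.501, 0.037, 0.15], [0.508, 0.102, 0.155], [0.523, 0.159, 0.158]]
scene 0.158 0.165 91 [[0.502, 0.035, 0.158], [0.51, 0.109, 0.161], [0.529, 0.161, 0.165]]
scene 0.165 0.18 90 [[0.5, 0.087, 0.165], [0.514, 0.1, 0.173], [0.527, 0.116, 0.179]]
scene 0.18 0.25 75 [[0.489, 0.086, 0.18], [0.525, 0.1, 0.197], [0.529, 0.106, 0.215]]
side -0.01 0.005 5480 [[0.43, 0.018, -0.002], [0.529, 0.209, 0.001], [0.666, 0.483, 0.004]]
side 0.005 0.025 3629 [[0.45, 0.021, 0.007], [0.507, 0.085, 0.013], [0.674, 0.492, 0.023]]
side 0.025 0.06 2101 [[0.445, 0.031, 0.026], [0.515, 0.296, 0.044], [0.623, 0.435, 0.059]]
side 0.06 0.15 4038 [[0.446, -0.089, 0.061], [0.521, 0.289, 0.088], [0.618, 0.428, 0.139]]
side 0.15 0.158 64 [[0.498, 0.029, 0.15], [0.509, 0.084, 0.155], [0.527, 0.098, 0.158]]
side 0.158 0.165 152 [[0.498, 0.027, 0.159], [0.516, 0.076, 0.163], [0.528, 0.143, 0.165]]
side 0.165 0.18 249 [[0.499, 0.03, 0.165], [0.514, 0.086, 0.168], [0.527, 0.149, 0.18]]
side 0.18 0.25 219 [[0.487, 0.082, 0.18], [0.522, 0.089, 0.193], [0.528, 0.1, 0.219]]
```

```bash
ls pics
```

```text
scene0.png
scenez.png
side0.png
sidez.png
wrist0.png
```

View pics/sidez.png

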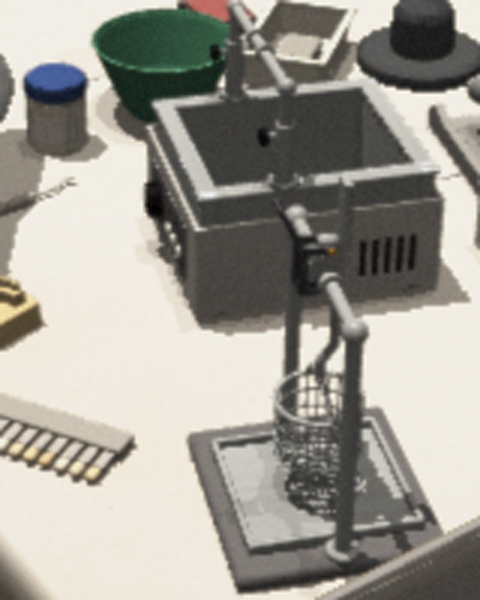

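View pics/scenez.png

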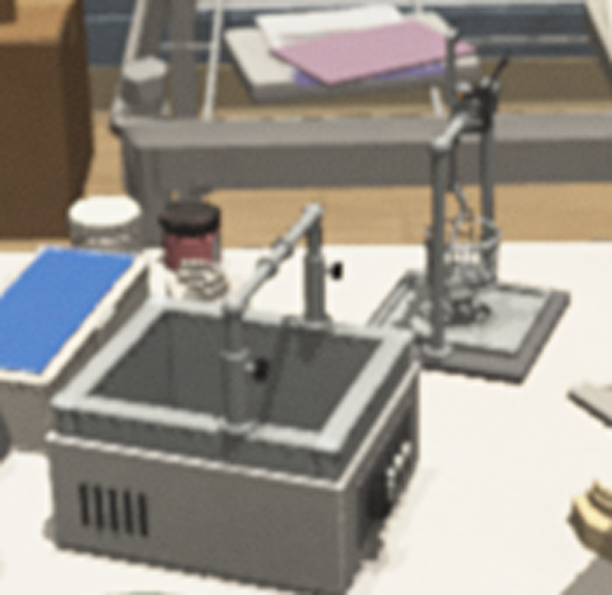

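Run:
```python
from h import *
for n in ['scene','side']:
    q=np.load(f'/tmp/{n}0.npz');W=q['W'].reshape(-1,3);W=W[~np.isnan(W[:,0])]
    def box(x0,x1,y0,y1,z0,z1):
        return W[(W[:,0]>x0)&(W[:,0]<x1)&(W[:,1]>y0)&(W[:,1]<y1)&(W[:,2]>z0)&(W[:,2]<z1)]
    def rect(p,name):
        if len(p)<5: print(n,name,len(p));return
        r=cv2.minAreaRect((p[:,:2]*1000).astype(np.float32));print(n,name,len(p),np.round(r[0],1),np.round(r[1],1),round(r[2],2),'z',np.percentile(p[:,2],[5,50,95]).round(4))
    rect(box(.42,.6,-.0,.185,.006,.014),'foot')
    rect(box(.42,.6,-.0,.185,.013,.02),'dish')
    p=box(.48,.55,.0,.18,.15,.166); rect(p,'bar')
    for lo,hi in[(.02,.045),(.045,.06),(.06,.08),(.08,.11),(.11,.13),(.13,.145),(.145,.17)]:
        s=p[(p[:,1]>lo)&(p[:,1]<hi)]
        if len(s): print('  bar',lo,len(s),np.median(s,axis=0).round(4),s.max(0).round(4))
    rect(box(.40,.70,.2,.48,.093,.103),'rim')
    p=box(.40,.70,.2,.48,.150,.19); rect(p,'bathbar')
    for lo in np.arange(.2,.44,.02):
        s=p[(p[:,1]>lo)&(p[:,1]<lo+.02)]
        if len(s): print('  bb',round(lo,2),len(s),np.median(s,axis=0).round(4),s.max(0).round(4))
    p=box(.45,.58,.05,.14,.172,.24)
    for lo in np.arange(.172,.23,.006):
        s=p[(p[:,2]>lo)&(p[:,2]<lo+.006)]
        if len(s): print('  hook',round(lo,3),len(s),s.min(0).round(4),s.max(0).round(4))
```

```text
scene foot 880 [515.7  97.6] [124.4 138.1] 8.24 z [0.0065 0.0089 0.0129]
scene dish 106 [516.3  99.6] [104.8 125.8] 8.21 z [0.0131 0.0143 0.0168]
scene bar 144 [513.8  96. ] [ 25.1 132.8] 12.99 z [0.1512 0.16   0.1649]
  bar 0.02 18 [0.5215 0.0392 0.1588] [0.5333 0.0446 0.1648]
  bar 0.045 1 [0.5252 0.0461 0.1634] [0.5252 0.0461 0.1634]
  bar 0.08 64 [0.5096 0.1    0.1595] [0.5258 0.1096 0.1659]
  bar 0.11 17 [0.5109 0.1188 0.1609] [0.5202 0.1298 0.1638]
  bar 0.13 7 [0.5087 0.1383 0.1611] [0.5123 0.1417 0.1623]
  bar 0.145 37 [0.5059 0.1563 0.1594] [0.5122 0.1633 0.1653]
scene rim 1024 [531.2 367.6] [169.6 149.1] 10.25 z [0.0935 0.0952 0.0982]
scene bathbar 266 [506.  363.2] [ 13.7 139.4] 10.84 z [0.1524 0.169  0.1724]
  bb 0.28 11 [0.5141 0.2983 0.1682] [0.5201 0.2999 0.1715]
  bb 0.3 46 [0.5153 0.3039 0.1669] [0.524  0.3196 0.1736]
  bb 0.32 22 [0.5101 0.3286 0.1696] [0.5169 0.3393 0.1721]
  bb 0.34 35 [0.5067 0.3517 0.1698] [0.5151 0.3597 0.1734]
  bb 0.36 35 [0.5029 0.3749 0.1698] [0.5094 0.3799 0.1737]
  bb 0.38 23 [0.5003 0.3897 0.1698] [0.5037 0.3998 0.1718]
  bb 0.4 26 [0.49
[... 1642 characters left out ...]
.1733] [0.5102 0.3793 0.1772]
  bb 0.38 18 [0.4984 0.3928 0.1735] [0.5029 0.3998 0.1751]
  bb 0.4 41 [0.4937 0.4165 0.1721] [0.4998 0.42   0.1787]
  bb 0.42 19 [0.4916 0.4214 0.1607] [0.5    0.4277 0.1769]
  hook 0.172 56 [0.4987 0.0806 0.1721] [0.5275 0.1002 0.1779]
  hook 0.178 95 [0.4986 0.0818 0.1781] [0.5272 0.1008 0.1838]
  hook 0.184 25 [0.4954 0.0839 0.184 ] [0.5271 0.1011 0.1898]
  hook 0.19 26 [0.4935 0.0824 0.1902] [0.5284 0.0993 0.1955]
  hook 0.196 24 [0.4891 0.0816 0.1967] [0.5284 0.0974 0.2008]
  hook 0.202 27 [0.486  0.0808 0.2021] [0.5279 0.0957 0.208 ]
  hook 0.208 23 [0.4873 0.0804 0.208 ] [0.5279 0.0968 0.214 ]
  hook 0.214 24 [0.522  0.0855 0.2142] [0.5274 0.1006 0.2196]
```

>>> send_rows --pt "100 0.03 -0.005 -0.026 0 0.075 0" --pt "100 0.06 -0.01 -0.052 0 0.15 0" --pt "100 0.09 -0.02 -0.078 0 0.225 0" --pt "100 0.12 -0.03 -0.105 0 0.3 0" --pt "100 0.15 -0.04 -0.132 0 0.375 0" --pt "100 0.18 -0.05 -0.158 0 0.45 0" --pt "100 0.21 -0.06 -0.184 0 0.525 0" --pt "100 0.24 -0.07 -0.211 0 0.6 0" --pt "100 0.27 -0.07 -0.237 0 0.675 0" --pt "100 0.3 -0.07 -0.263 0 0.75 0" --squeeze 20

```text
clock: 0.98
position: [0.374, 0.2843, 0.302]
ee_rot: [-0.624, 0.332, -0.332, 0.625]
ft_force: [1.2, -0.4, -0.5]
grip_width: 1.002
```

```bash
cat >> h.py <<'E'
def todo(xyz,yaw,o=None):
    "shift and turn (tool axes) to TCP xyz, tool pointing down, tool z at world yaw(deg)"
    o=o or get_obs(); M=R.from_quat(o['ee_rot']).as_matrix()
    a=np.radians(yaw); z=np.array([np.cos(a),np.sin(a),0]);y=np.array([0,0,-1.]);x=np.cross(y,z)
    T=np.stack([x,y,z],1)
    print('shift',(M.T@(np.array(xyz)-o['position'])).round(4),'turn',R.from_matrix(M.T@T).as_rotvec().round(4))
    print('now',o['clock'],o['position'].round(4),'yaw',np.degrees(np.arctan2(M[1,2],M[0,2])).round(2),'F',o['ft_force'].round(2),'w',o['grip_width'].round(4))
E
python3 -c "
from h import *
todo([.513,.091,.30],8.3)"
```

```text
shift [0.238  0.0018 0.0074] turn [-0.0012  0.4474 -0.001 ]Traceback (most recent call last):
  File "<string>", line 3, in <module>
    todo([.513,.091,.30],8.3)
    ~~~~^^^^^^^^^^^^^^^^^^^^^
  File "h.py", line 22, in todo
    print('now',o['clock'],o['position'].round(4),'yaw',np.degrees(np.arctan2(M[1,2],M[0,2])).round(2),'F',o['ft_force'].round(2),'w',o['grip_width'].round(4))
                                                                                                                                      ^^^^^^^^^^^^^^^^^^^^^
AttributeError: 'float' object has no attribute 'round'
```

>>> send_rows --pt "100 0.03 0 0.001 0 0.07 0" --pt "100 0.066 0 0.002 0 0.14 0" --pt "100 0.1 0 0.003 0 0.21 0" --pt "100 0.135 0 0.004 0 0.28 0" --pt "100 0.17 0 0.005 0 0.34 0" --pt "100 0.205 0 0.006 0 0.4 0" --pt "100 0.232 0 0.007 0 0.447 0" --pt "100 0.232 0 0.007 0 0.447 0" --pt "100 0.232 0 0.007 0 0.447 0"

```text
clock: 1.73
position: [0.5096, 0.0965, 0.301]
ee_rot: [0.535, -0.462, 0.462, -0.535]
ft_force: [-0.2, 0.7, -0.3]
grip_width: 1.004
```

```bash
sed -i "s/o\['grip_width'\].round(4)/round(float(o['grip_width']),4)/" h.py
python3 - <<'E'
from h import *
o=get_obs();todo([.513,.091,.30],8.3,o)
c=camera('wrist');save('w1.png',c);W,M=cloud(c,o);np.savez('/tmp/w1.npz',W=W,M=M,px=c['pixels'],k=K(c))
E
```

```text
shift [0.0059 0.001  0.0026] turn [0.0006 0.0009 0.0004]
now 1.7333 [0.5096 0.0965 0.301 ] yaw 8.35 F [-0.21  0.7  -0.26] w 1.0035
```

View pics/w1.png

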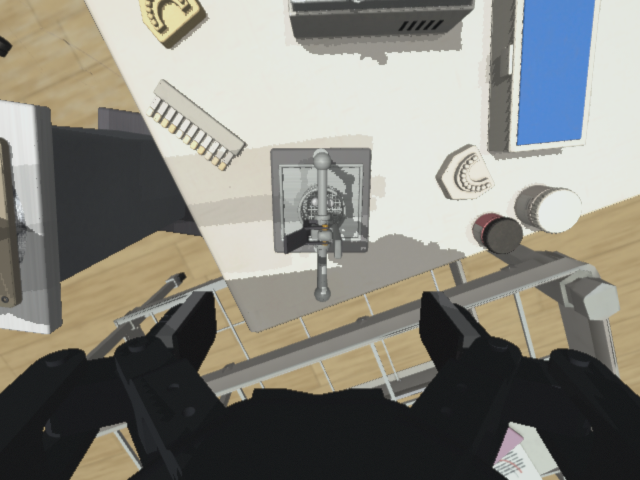

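The hook lies at about (322,240): the post is at (337,245) and the dark tab at (297,240). The bar runs from (322,158) to (322,295), nearly along the image vertical.

```bash
cat > m.py <<'E'
from h import *
import sys
def meas(f,C=(.5135,.093),yaw=8.3):
    q=np.load(f);W=q['W'].reshape(-1,3);W=W[~np.isnan(W[:,0])]
    a=np.radians(yaw);ex=np.array([np.cos(a),np.sin(a)]);ey=np.array([-np.sin(a),np.cos(a)])
    L=np.c_[(W[:,:2]-C)@ex,(W[:,:2]-C)@ey,W[:,2]]*1000
    return L,q
if __name__=='__main__':
    L,q=meas('/tmp/w1.npz')
    b=L[(abs(L[:,0])<15)&(abs(L[:,1])<75)&(L[:,2]>150)&(L[:,2]<172)]
    for lo in range(-70,75,10):
        s=b[(b[:,1]>lo)&(b[:,1]<lo+10)]
        if len(s): print(lo,len(s),'x',s[:,0].min().round(1),np.median(s[:,0]).round(1),s[:,0].max().round(1),'zmax',np.percentile(s[:,2],95).round(1),'y',s[:,1].min().round(1),s[:,1].max().round(1))
    h=L[(abs(L[:,0])<45)&(abs(L[:,1])<20)&(L[:,2]>168)&(L[:,2]<230)]
    for lo in range(168,228,5):
        s=h[(h[:,2]>lo)&(h[:,2]<lo+5)]
        if len(s): print('h',lo,len(s),s.min(0).round(1),np.median(s,axis=0).round(1),s.max(0).round(1))
    for nm,s in [('post',h[(h[:,0]>7)&(h[:,2]>195)]),('tab',h[(h[:,0]<-14)&(h[:,2]>180)])]:
        r=cv2.minAreaRect(s[:,:2].astype(np.float32));print(nm,len(s),np.round(r[0],1),np.round(r[1],1),round(r[2],1),s[:,2].max())
E
python3 m.py
```

```text
-70 27 x -5.3 0.9 6.3 zmax 166.5 y -63.5 -60.0
-60 177 x -6.2 0.9 8.1 zmax 167.1 y -60.0 -50.2
-50 96 x -2.7 0.9 4.5 zmax 164.0 y -49.7 -40.1
-40 96 x -2.7 0.8 4.4 zmax 164.0 y -39.9 -30.0
-30 96 x -2.7 0.7 4.3 zmax 164.4 y -29.9 -20.2
-20 118 x -6.2 0.7 7.6 zmax 166.4 y -20.0 -10.1
-10 47 x -12.4 -10.7 -2.8 zmax 171.9 y -7.3 -0.2
0 162 x -14.9 -4.9 12.0 zmax 171.2 y 0.4 9.8
10 152 x -6.2 0.5 7.4 zmax 166.5 y 10.1 19.9
20 107 x -2.8 0.5 3.9 zmax 164.0 y 20.4 29.9
30 108 x -2.8 0.4 3.8 zmax 164.1 y 30.4 39.8
40 109 x -2.9 0.4 3.7 zmax 164.4 y 40.2 49.9
50 189 x -6.9 0.3 7.7 zmax 167.2 y 50.0 59.7
60 106 x -7.0 0.3 6.8 zmax 166.4 y 60.2 65.7
h 168 82 [-15.1  -3.9 168. ] [ -5.2   2.4 171.9] [ 12.   14.2 173. ]
h 173 89 [-14.9  -6.4 173. ] [ -2.    5.7 176.4] [ 13.2  10.2 177.9]
h 178 330 [-15.4  -6.8 178.1] [ -0.4   2.4 180.5] [ 13.    9.9 183. ]
h 183 86 [-17.6  -4.9 183. ] [-14.7   2.8 185. ] [ 13.5   8.6 187.9]
h 188 76 [-20.2  -5.4 188. ] [-17.5   3.4 190.7] [ 14.    8.7 192.9]
h 193 94 [-22.8  -5.3 193. ] [-19.8   2.8 195.9] [ 13.7   8.8 197.9]
h 198 81 [-24.8  -5.2 198.1] [-22.7   3.3 200.5] [ 12.6   8.5 203. ]
h 203 116 [-27.6  -5.1 203. ] [-25.3   2.7 205.6] [ 13.8   8.4 207.9]
h 208 16 [-26.6  -1.1 208.2] [ 10.2   8.3 210.6] [ 13.5   8.6 212.9]
h 213 135 [  8.3  -5.3 213.2] [ 10.9   2.4 216.8] [ 13.4   8.7 218. ]
h 218 18 [  8.9  -3.1 218. ] [1.060e+01 1.000e-01 2.182e+02] [ 12.5   7.8 219.1]
post 215 [10.9  1.8] [14.1  5.4] 87.7 219.10759534674665
tab 365 [-21.    1.6] [13.9 13. ] 88.7 208.33251489376406
```

```bash
python3 -c "
from h import *
todo([.5059,.0936,.181],8.6)"
```

```text
shift [ 0.0039  0.12   -0.0036] turn [ 0.0007 -0.0013 -0.0001]
now 1.7833 [0.509 0.098 0.301] yaw 8.52 F [0.03 0.05 0.32] w 1.0048
```

>>> send_rows --pt "100 0.004 0.02 -0.004 0 0 0" --pt "80 0.004 0.045 -0.004 0 0 0" --pt "70 0.004 0.07 -0.004 0 0 0" --pt "65 0.004 0.09 -0.004 0 0 0" --pt "65 0.004 0.105 -0.004 0 0 0" --pt "65 0.004 0.115 -0.004 0 0 0" --pt "65 0.004 0.12 -0.004 0 0 0" --pt "65 0.004 0.12 -0.004 0 0 0" --pt "65 0.004 0.12 -0.004 0 0 0"

```text
clock: 2.53
position: [0.506, 0.094, 0.1819]
ee_rot: [-0.536, 0.461, -0.461, 0.536]
ft_force: [-0.7, -0.4, -0.3]
grip_width: 0.651
```

Run:
```python
from h import *
o=get_obs();todo([.5059,.0936,.181],8.6,o)
c=camera('wrist');save('w2.png',c);W,M=cloud(c,o);np.savez('/tmp/w2.npz',W=W,M=M,px=c['pixels'],k=K(c))
```

```text
shift [ 0.0003  0.0009 -0.0001] turn [-0.0006 -0.0002 -0.0003]
now 2.5333 [0.506  0.094  0.1819] yaw 8.59 F [-0.67 -0.42 -0.29] w 0.6509
```

View pics/w2.png

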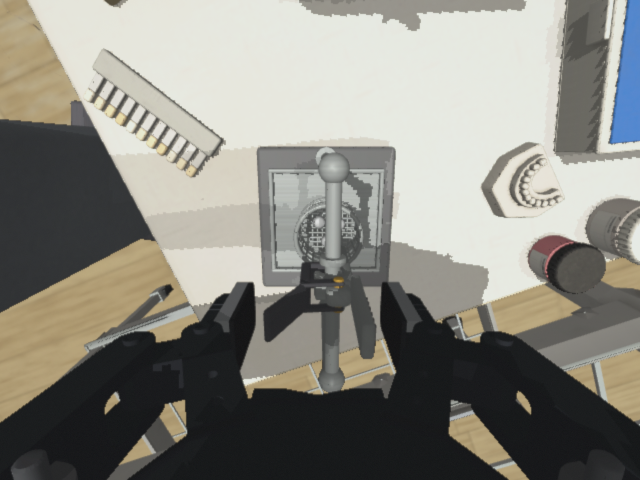

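```bash
cat > t.py <<'E'
from h import *
import sys
def tl(f,o):
    q=np.load(f);W=q['W'].reshape(-1,3);W=W[~np.isnan(W[:,0])]
    M=R.from_quat(o['ee_rot']).as_matrix()
    return ((W-o['position'])@M)*1000
if __name__=='__main__':
    T=tl(sys.argv[1],get_obs())
    T=T[(abs(T[:,0])<25)&(abs(T[:,2])<60)]
    for lo in range(-50,22,4):
        s=T[(T[:,1]>lo)&(T[:,1]<lo+4)]
        z=np.sort(s[:,2]); 
        if len(z)<4: continue
        br=np.where(np.diff(z)>2.5)[0]; st=np.r_[0,br+1]; en=np.r_[br,len(z)-1]
        print(lo,[(round(z[a],1),round(z[b],1),b-a+1,np.percentile(s[(s[:,2]>=z[a])&(s[:,2]<=z[b]),0],[2,98]).round(1).tolist()) for a,b in zip(st,en)])
E
python3 t.py /tmp/w2.npz
```

```text
-50 [(np.float64(-58.7), np.float64(-28.7), np.int64(482), [-14.3, -6.9]), (np.float64(28.7), np.float64(57.8), np.int64(517), [-14.4, -7.0])]
-46 [(np.float64(-48.0), np.float64(-43.4), np.int64(24), [-7.8, -6.8]), (np.float64(-40.5), np.float64(-28.3), np.int64(119), [-13.5, -3.7]), (np.float64(27.6), np.float64(49.2), np.int64(152), [-13.2, -3.3])]
-42 [(np.float64(-34.4), np.float64(-27.3), np.int64(438), [-11.8, 4.8]), (np.float64(27.5), np.float64(34.4), np.int64(428), [-11.9, 4.9])]
-38 [(np.float64(-40.7), np.float64(-39.6), np.int64(2), [-8.0, -7.9]), (np.float64(-34.4), np.float64(-27.4), np.int64(266), [-12.0, 9.3]), (np.float64(15.3), np.float64(20.4), np.int64(434), [-6.6, 6.5]), (np.float64(27.5), np.float64(34.4), np.int64(268), [-11.9, 9.1]), (np.float64(39.9), np.float64(39.9), np.int64(1), [-8.5, -8.5])]
-34 [(np.float64(-41.3), np.float64(-27.3), np.int64(297), [-11.8, 9.6]), (np.float64(15.3), np.float64(21.1), np.int64(160), [-7.1, 6.1]), (np.float64(27.4), np.float64(34.4), np.int64(251), [-11.9, 9.6]), (np.float64(37.0), np.float64(41.4), np.int64(55), [-8.0, -
[... 1973 characters left out ...]
), [-9.9, 8.6]), (np.float64(-11.4), np.float64(-6.8), np.int64(152), [-6.6, 6.7]), (np.float64(15.5), np.float64(20.5), np.int64(66), [-6.8, 5.0]), (np.float64(27.6), np.float64(28.1), np.int64(51), [-8.9, 9.3])]
-2 [(np.float64(-9.5), np.float64(20.2), np.int64(663), [-6.8, 6.9])]
2 [(np.float64(-8.0), np.float64(20.2), np.int64(664), [-8.0, 7.8])]
6 [(np.float64(-8.2), np.float64(20.3), np.int64(241), [-7.9, 6.2])]
10 [(np.float64(-8.4), np.float64(7.7), np.int64(133), [-7.2, 6.1]), (np.float64(12.8), np.float64(20.3), np.int64(60), [-6.7, -2.5])]
14 [(np.float64(-8.1), np.float64(16.5), np.int64(321), [-17.4, 20.6])]
18 [(np.float64(-8.3), np.float64(17.1), np.int64(868), [-24.4, 24.2])]
```

>>> send_rows --pt "58 0 0 0 0 0 0" --pt "52 0 0 0 0 0 0" --pt "50 0 0 0 0 0 0" --pt "48 0 0 0.0005 0 0 0" --pt "46 0 0 0.001 0 0 0" --pt "44 0 0 0.002 0 0 0" --pt "42 0 0 0.003 0 0 0" --pt "42 0 0 0.003 0 0 0" --squeeze 20

```text
clock: 3.25
position: [0.5092, 0.094, 0.182]
ee_rot: [-0.535, 0.461, -0.461, 0.536]
ft_force: [-1.7, -0.5, 6.1]
grip_width: 0.421
```

```bash
python3 - <<'E'
from h import *
o=get_obs();todo([.5059,.0936,.181],8.6,o);print(o['torque'])
c=camera('wrist');save('w3.png',c);W,M=cloud(c,o);np.savez('/tmp/w3.npz',W=W,M=M,px=c['pixels'],k=K(c))
E
python3 t.py /tmp/w3.npz | sed 's/np.float64//g;s/np.int64//g'
```

```text
shift [-0.0001  0.001  -0.0033] turn [-0.0009 -0.0011 -0.0005]
now 3.25 [0.5092 0.094  0.182 ] yaw 8.54 F [-1.72 -0.46  6.11] w 0.4213
[-0.05383543  0.52812021 -0.00058704]
-50 [((-49.1), (-18.8), (595), [-14.0, -6.8]), ((19.3), (50.7), (612), [-14.2, -6.9])]
-46 [((-45.7), (-18.9), (349), [-14.0, -3.7]), ((19.6), (46.4), (349), [-14.1, -4.0])]
-42 [((-34.9), (-34.0), (4), [-7.1, -6.9]), ((-30.5), (-17.5), (320), [-12.5, 9.7]), ((18.1), (31.3), (322), [-12.7, 9.8]), ((34.1), (36.1), (7), [-7.6, -6.5])]
-38 [((-24.3), (-17.4), (378), [-11.7, 10.0]), ((13.3), (24.8), (788), [-11.6, 9.6])]
-34 [((-30.8), (-15.4), (197), [-11.8, 9.7]), ((13.2), (24.9), (296), [-11.6, 9.0]), ((29.4), (31.5), (4), [-8.1, -7.6])]
-30 [((-31.2), (-13.9), (533), [-11.6, 8.0]), ((13.2), (31.9), (295), [-11.7, 3.8])]
-26 [((-31.2), (-13.0), (340), [-11.7, 6.5]), ((13.1), (32.0), (261), [-11.8, 4.3])]
-22 [((-31.4), (-11.9), (297), [-11.6, 5.5]), ((13.1), (31.9), (238), [-11.8, 2.5])]
-18 [((-31.2), (-17.5), (157), [-11.7, -3.5]), ((-14.3), (-10.8), (126), [-7.0, 5.9]), ((13.1), (31.7), (230), [-11.7, 3.5])]
-14
[... 189 characters left out ...]
01), [-7.1, 5.8]), ((13.0), (30.8), (175), [-11.7, 3.9])]
-6 [((-24.2), (-17.5), (56), [-11.6, 1.1]), ((-11.2), (-7.0), (105), [-7.2, 5.8]), ((13.0), (24.8), (102), [-11.5, 4.3])]
-2 [((-17.9), (-17.6), (9), [-8.4, -3.8]), ((-10.2), (18.4), (726), [-7.5, 6.9])]
2 [((-11.5), (17.7), (538), [-8.1, 7.5])]
6 [((-12.3), (-6.6), (35), [-7.4, 6.1]), ((-3.8), (17.5), (149), [-8.3, 5.1])]
10 [((-13.1), (-7.6), (35), [-7.6, -6.3]), ((-4.4), (4.5), (82), [-5.1, 4.8]), ((9.8), (18.0), (57), [-7.1, -3.2])]
14 [((-13.4), (-8.8), (28), [-7.4, -6.4]), ((-4.4), (13.8), (303), [-20.9, 21.3]), ((17.2), (17.2), (1), [-6.1, -6.1])]
18 [((-14.4), (-9.4), (30), [-7.4, 5.7]), ((-4.5), (14.4), (824), [-24.3, 24.4])]
```

>>> send_rows --pt "40 0 -0.0005 0.0039 0 0 0" --pt "40 0 -0.001 0.0039 0 0 0"

```text
clock: 3.47
position: [0.5128, 0.0946, 0.1824]
ee_rot: [-0.536, 0.461, -0.461, 0.536]
ft_force: [-1.0, -0.1, 0.3]
grip_width: 0.402
```

>>> send_rows --pt "38 0 -0.0005 0.0008 0 0 0" --pt "36 0 -0.001 0.0016 0 0 0" --pt "36 0 -0.001 0.0016 0 0 0"

```text
clock: 3.72
position: [0.5142, 0.0947, 0.1833]
ee_rot: [0.536, -0.461, 0.461, -0.536]
ft_force: [-1.3, -0.6, 3.6]
grip_width: 0.36
```

>>> send_rows --pt "34 0 -0.0005 -0.0003 0 0 0" --pt "32 0 -0.001 -0.0005 0 0 0" --pt "31 0 -0.001 -0.0005 0 0 0" --pt "31 0 -0.001 -0.0005 0 0 0"

```text
clock: 4.05
position: [0.5135, 0.0946, 0.1843]
ee_rot: [0.536, -0.462, 0.461, -0.536]
ft_force: [-2.8, -0.1, 3.1]
grip_width: 0.31
```

```bash
python3 - <<'E'
from h import *
o=get_obs();todo([.5138,.0948,.183],8.6,o);print(o['torque'])
c=camera('wrist');save('w4.png',c);W,M=cloud(c,o);np.savez('/tmp/w4.npz',W=W,M=M,px=c['pixels'],k=K(c))
E
python3 t.py /tmp/w4.npz | sed 's/np.float64//g;s/np.int64//g'
```

```text
shift [-0.0002  0.0013  0.0003] turn [ 0.0003 -0.0011 -0.0001]
now 4.05 [0.5135 0.0946 0.1843] yaw 8.54 F [-2.78 -0.13  3.08] w 0.3104
[-0.14419423  0.73690047  0.02097258]
-50 [((-45.6), (-14.1), (625), [-14.1, 1.2]), ((14.8), (46.3), (638), [-14.1, -6.7])]
-46 [((-43.7), (-14.4), (489), [-14.1, 5.3]), ((15.0), (42.8), (482), [-14.1, 5.6])]
-42 [((-31.6), (-13.1), (179), [-12.7, 6.0]), ((13.5), (34.9), (180), [-12.8, 6.2])]
-38 [((-24.5), (-24.5), (1), [-11.3, -11.3]), ((-19.6), (-12.8), (468), [-11.7, 10.0]), ((10.2), (20.3), (465), [-11.5, 10.1])]
-34 [((-26.2), (-26.2), (1), [-7.8, -7.8]), ((-19.7), (-10.1), (416), [-11.7, 8.7]), ((8.5), (22.2), (651), [-11.6, 7.1]), ((25.9), (25.9), (1), [-7.9, -7.9])]
-30 [((-26.6), (-10.0), (245), [-11.6, 6.0]), ((8.6), (27.2), (260), [-11.6, 4.7])]
-26 [((-26.9), (-10.0), (245), [-11.7, 4.1]), ((8.5), (27.3), (261), [-11.7, 3.6])]
-22 [((-26.6), (-9.8), (204), [-11.7, 3.6]), ((8.5), (27.1), (219), [-11.7, 3.2])]
-18 [((-26.6), (-9.8), (194), [-11.7, 2.4]), ((8.5), (27.3), (216), [-11.8, 0.6])]
-14 [((-26.6), (-9.7), (184), [-11.7, 1.9]), ((8.5), (27.1), (192), [-11.7, 3.7])]
-10 [((-26.0), (-9.7), (160), [-11.5, 4.5]), ((8.6), (27.1), (166), [-11.7, -2.0])]
-6 [((-23.3), (-8.3), (124), [-11.5, 6.0]), ((8.5), (20.2), (109), [-11.4, 4.4]), ((23.2), (25.1), (2), [-7.0, -6.4])]
-2 [((-18.0), (-18.0), (1), [-10.6, -10.6]), ((-13.0), (13.5), (329), [-7.4, 6.8]), ((17.7), (17.7), (1), [-10.5, -10.5])]
2 [((-13.4), (13.4), (696), [-7.6, 6.9])]
6 [((-18.0), (-11.1), (30), [-7.5, -6.7]), ((-6.9), (13.3), (170), [-8.5, 8.3])]
10 [((-20.4), (-13.9), (38), [-7.5, -5.8]), ((-8.4), (-0.4), (116), [-5.5, 4.6]), ((5.4), (13.1), (65), [-7.3, -2.2])]
14 [((-21.9), (-16.3), (37), [-7.5, -5.9]), ((-9.0), (13.4), (111), [-13.2, 14.1])]
18 [((-23.3), (-17.5), (35), [-7.7, -4.5]), ((-9.0), (9.3), (726), [-24.2, 24.1])]
```

View pics/w4.png

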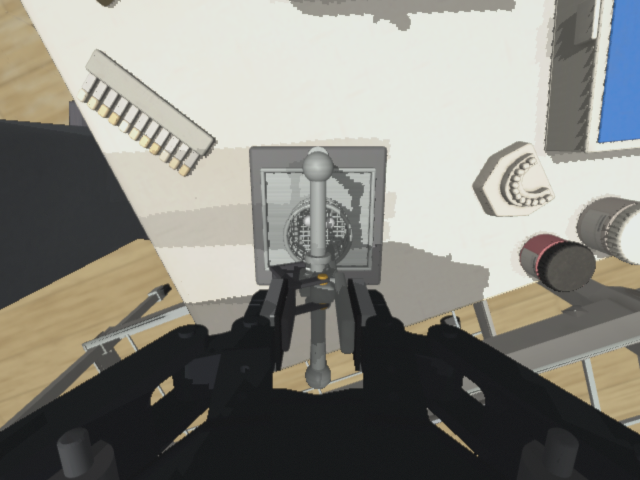

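The keeper is open: the tab stands upright at (283,310) and the gate has swung out to (290,272). I'll tighten to the 20 N minimum.

>>> send_rows --pt "30 0 0 0 0 0 0" --pt "29 0 -0.0003 0 0 0 0" --pt "29 0 -0.0003 0 0 0 0" --squeeze 20

```text
clock: 4.35
position: [0.5136, 0.0946, 0.1845]
ee_rot: [0.536, -0.461, 0.461, -0.536]
ft_force: [-2.3, -1.4, 2.3]
grip_width: 0.296
```

Run:
```python
from h import *
todo([.5138,.0948,.183],8.6)
```

```text
shift [-0.0002  0.0015  0.0002] turn [ 0.0001 -0.0012 -0.0001]
now 4.35 [0.5136 0.0946 0.1845] yaw 8.53 F [-2.34 -1.35  2.28] w 0.2961
```

>>> send_rows --pt "26 0 -0.0003 0 0 0 0" --pt "26 0 -0.0003 0 0 0 0"

```text
clock: 4.52
position: [0.5136, 0.0946, 0.1846]
ee_rot: [0.536, -0.461, 0.461, -0.536]
ft_force: [-0.7, 0.2, -0.4]
grip_width: 0.297
```

>>> send_rows --pt "26 0 -0.0005 0 0 0 0" --pt "26 0 -0.0005 0 0 0 0"

```text
clock: 4.68
position: [0.5138, 0.0946, 0.1852]
ee_rot: [-0.536, 0.461, -0.461, 0.536]
ft_force: [0.2, 0.5, -2.3]
grip_width: 0.293
```

>>> send_rows --pt "26 0 -0.001 0 0 0 0" --pt "26 0 -0.003 0 0 0 0" --pt "26 0 -0.005 0 0 0 0" --pt "26 0 -0.007 0 0 0 0"

```text
clock: 5.02
position: [0.5138, 0.0946, 0.1927]
ee_rot: [-0.536, 0.461, -0.461, 0.536]
ft_force: [0.1, 1.0, -2.1]
grip_width: 0.299
```

Run:
```python
from h import *
o=get_obs();todo([.5138,.0948,.183],8.6,o);print(o['torque'])
c=camera('side');save('s5.png',c)
cv2.imwrite('pics/s5z.png',cv2.resize(c['pixels'][240:400,270:400],None,fx=3.7,fy=3.7,interpolation=cv2.INTER_CUBIC)[:,:,::-1])
```

```text
shift [-0.0002  0.0097  0.    ] turn [-0.0003 -0.0012 -0.0001]
now 5.0167 [0.5138 0.0946 0.1927] yaw 8.53 F [ 0.1   1.03 -2.05] w 0.2987
[-0.00080943 -0.01395594 -0.02126652]
```

View pics/s5z.png

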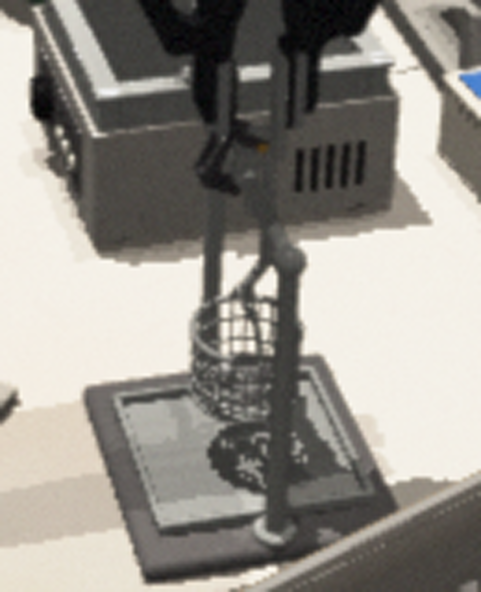

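>>> send_rows --pt "26 0 -0.004 0 0 0 0" --pt "26 0 -0.009 0 0 0 0" --pt "26 0 -0.014 0 0 0 0" --pt "26 0 -0.017 0.001 0 0 0" --pt "26 0 -0.017 0.006 0 0 0" --pt "26 0 -0.017 0.014 0 0 0" --pt "26 0 -0.017 0.024 0 0 0" --pt "26 0 -0.017 0.035 0 0 0" --pt "26 0 -0.017 0.045 0 0 0" --pt "26 0 -0.017 0.052 0 0 0"

```text
clock: 5.9
position: [0.5663, 0.1026, 0.2089]
ee_rot: [0.536, -0.461, 0.461, -0.536]
ft_force: [0.3, 0.2, -2.6]
grip_width: 0.295
```

Run:
```python
from h import *
a=np.radians(10.2);b=np.array([.5055,.362]);e=b+.065*np.array([np.cos(a),np.sin(a)]);print(e)
todo([e[0],e[1],.37],10.2)
```

```text
[0.56947271 0.37351051]
shift [-0.2674 -0.1613  0.0434] turn [ 0.0002 -0.0288  0.0005]
now 5.9 [0.5663 0.1026 0.2089] yaw 8.55 F [ 0.34  0.24 -2.61] w 0.2946
```

>>> send_rows --pt "26 0 -0.008 0 0 0 0" --pt "26 0 -0.022 0 0 0 0" --pt "26 0 -0.042 0 0 0 0" --pt "26 0 -0.064 0 0 0 0" --pt "26 0 -0.086 0 0 0 0" --pt "26 0 -0.108 0 0 0 0" --pt "26 0 -0.128 0 0 0 0" --pt "26 0 -0.144 0 0 0 0" --pt "26 -0.004 -0.155 0 0 0 0" --pt "26 -0.012 -0.16 0.002 0 0 0"

```text
clock: 6.73
position: [0.5656, 0.1137, 0.3715]
ee_rot: [-0.535, 0.461, -0.462, 0.536]
ft_force: [0.4, -0.0, -2.5]
grip_width: 0.302
```

>>> send_rows --pt "26 -0.015 0 0.003 0 0 0" --pt "26 -0.033 0 0.006 0 -0.003 0" --pt "26 -0.055 0 0.01 0 -0.006 0" --pt "26 -0.08 0 0.014 0 -0.01 0" --pt "26 -0.105 0 0.018 0 -0.013 0" --pt "26 -0.13 0 0.022 0 -0.016 0" --pt "26 -0.15 0 0.025 0 -0.018 0" --pt "26 -0.165 0 0.027 0 -0.02 0" --pt "26 -0.175 0 0.029 0 -0.022 0" --pt "26 -0.18 0 0.03 0 -0.025 0"

```text
clock: 7.57
position: [0.5676, 0.2993, 0.3682]
ee_rot: [0.543, -0.454, 0.454, -0.542]
ft_force: [-0.3, -0.1, -3.5]
grip_width: 0.298
```

>>> send_rows --pt "26 0 0 0 0 0 0" --pt "26 0 0 0 0 0 0"

```text
clock: 7.73
position: [0.5686, 0.296, 0.3693]
ee_rot: [0.541, -0.455, 0.455, -0.541]
ft_force: [-0.1, -0.1, -3.4]
grip_width: 0.296
```

Run:
```python
from h import *
o=get_obs();todo([.5695,.3735,.37],10.2,o)
c=camera('wrist');save('w6.png',c);W,M=cloud(c,o);np.savez('/tmp/w6.npz',W=W,M=M,px=c['pixels'],k=K(c))
```

```text
shift [-0.0761 -0.0008  0.0143] turn [ 0.0001 -0.0051  0.0007]
now 7.7333 [0.5686 0.296  0.3693] yaw 9.91 F [-0.1  -0.14 -3.4 ] w 0.2955
```

View pics/w6.png

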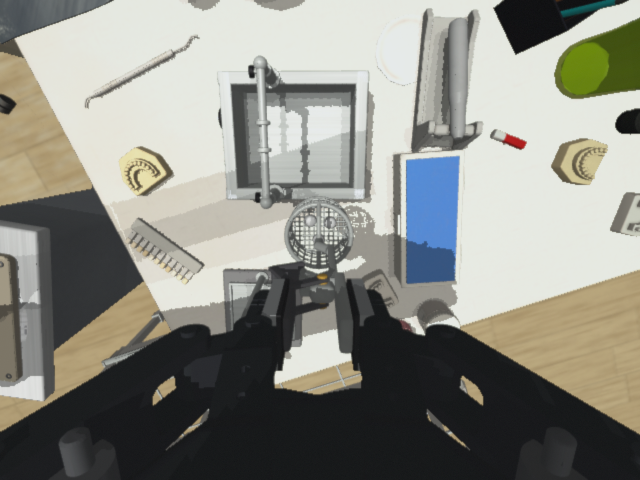

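The view shows the bath's bar from (262,62) to (266,203), with collars near (265,125) and (265,152). The basket hangs at (318,235), still held.

```bash
cat > b.py <<'E'
from h import *
from m import meas
import sys
L,q=meas(sys.argv[1],C=(.5055,.362),yaw=10.2)
b=L[(abs(L[:,0])<15)&(abs(L[:,1])<80)&(L[:,2]>155)&(L[:,2]<190)]
for lo in range(-80,80,4):
    s=b[(b[:,1]>lo)&(b[:,1]<lo+4)]
    if len(s): print(lo,len(s),'x',np.percentile(s[:,0],[1,50,99]).round(1),'z',np.percentile(s[:,2],[50,95]).round(1),'y',s[:,1].min().round(1),s[:,1].max().round(1))
r=L[(abs(L[:,0]-25)<100)&(abs(L[:,1])<95)&(L[:,2]>92)&(L[:,2]<103)]
rr=cv2.minAreaRect(r[:,:2].astype(np.float32));print('rim',rr,np.median(r[:,2]))
E
python3 b.py /tmp/w6.npz; python3 t.py /tmp/w6.npz | sed 's/np.float64//g;s/np.int64//g' | tail -12
```

```text
-72 14 x [-3.9 -0.5  3.4] z [171.6 173.7] y -70.1 -68.3
-68 46 x [-7.3 -0.6  4.8] z [173.4 175.1] y -67.8 -64.2
-64 54 x [-7.2 -0.5  5. ] z [172.6 175.2] y -63.9 -60.1
-60 32 x [-5.1 -0.7  2.6] z [171.8 172.9] y -59.9 -56.7
-56 33 x [-4.8 -1.4  2.3] z [171.2 172.7] y -56.0 -52.0
-52 33 x [-4.5 -0.4  2.4] z [171.7 172.9] y -52.0 -48.0
-48 31 x [-4.5 -1.1  2.5] z [171.5 172.8] y -48.0 -44.2
-44 38 x [-5.3 -1.   2.6] z [171.5 172.8] y -43.9 -40.0
-40 36 x [-5.2 -1.4  2.4] z [171.5 172.5] y -40.0 -36.1
-36 32 x [-4.8 -1.   2.2] z [171.8 173.2] y -35.3 -32.2
-32 32 x [-4.6 -1.   2.2] z [171.5 172.8] y -31.5 -28.4
-28 32 x [-4.4 -0.8  2.5] z [171.5 172.5] y -27.6 -24.6
-24 32 x [-4.9 -0.4  2.5] z [171.5 173. ] y -23.8 -20.7
-20 45 x [-5.2 -0.9  2.6] z [171.5 172.9] y -20.0 -16.1
-16 50 x [-7.7 -0.7  5. ] z [173.4 175.7] y -15.2 -12.3
-12 38 x [-6.8 -0.8  4.8] z [171.6 175.3] y -11.5 -8.6
-8 40 x [-4.3 -0.7  2.4] z [171.8 173.2] y -7.7 -4.0
-4 34 x [-5.4 -0.9  2.5] z [171.5 172.7] y -3.1 -0.3
0 36 x [-5.2 -0.9  2.6] z [171.3 173.1] y 0.5 3.4
4 44 x [-4.9 -0.7  2.5] z [171.3 172.9] y 4.1 7.9
[... 1368 characters left out ...]
5.9), (170), [-12.1, 3.4])]
-6 [((-23.7), (-9.0), (119), [-11.9, 5.3]), ((8.3), (19.6), (97), [-12.0, -5.3]), ((22.9), (24.7), (2), [-7.7, -7.5])]
-2 [((-12.5), (5.5), (196), [-8.0, 6.4]), ((8.3), (13.0), (51), [-9.0, 4.7])]
2 [((-12.7), (12.9), (714), [-8.0, 6.3])]
6 [((-17.9), (-12.2), (25), [-8.1, -7.0]), ((-7.0), (13.2), (211), [-9.1, 7.0])]
10 [((-20.4), (-13.3), (42), [-8.1, -6.2]), ((-8.4), (-3.4), (106), [-5.5, 4.3]), ((1.4), (2.9), (3), [-8.9, -8.7]), ((5.4), (13.1), (68), [-7.6, -2.2])]
14 [((-22.4), (-16.1), (39), [-8.0, -6.3]), ((-9.0), (-0.5), (49), [-5.8, 2.8]), ((3.5), (12.8), (34), [-7.5, -5.0])]
18 [((-24.5), (-17.6), (34), [-7.9, -5.1]), ((-9.2), (9.2), (90), [-5.8, -4.6])]
```

```bash
cat >> h.py <<'E'
def bl(x,y,z,o=None,bc=(.5044,.3618),yaw=10.2):
    a=np.radians(yaw);e=np.array(bc)+x*np.array([np.cos(a),np.sin(a)])+y*np.array([-np.sin(a),np.cos(a)])
    o=o or get_obs(); todo([e[0],e[1],z],yaw,o)
    d=o['position'][:2]-np.array(bc); print('bath-local TCP mm',(1000*d@np.array([np.cos(a),np.sin(a)])).round(2),(1000*d@np.array([-np.sin(a),np.cos(a)])).round(2))
E
python3 -c "
from h import *
bl(.046,-.0008,.216)"
```

```text
shift [-0.0758  0.1535 -0.006 ] turn [-0.0003 -0.0058  0.0005]
now 7.7833 [0.5687 0.2956 0.3696] yaw 9.87 F [-0.19 -1.14 -2.81] w 0.2942
bath-local TCP mm 51.55 -76.58
```

>>> send_rows --pt "26 -0.007 0 -0.001 0 -0.001 0" --pt "26 -0.018 0 -0.002 0 -0.002 0" --pt "26 -0.033 0 -0.003 0 -0.003 0" --pt "26 -0.048 0 -0.004 0 -0.004 0" --pt "26 -0.061 0 -0.005 0 -0.005 0" --pt "26 -0.07 0 -0.006 0 -0.006 0" --pt "26 -0.075 0.004 -0.006 0 -0.006 0" --pt "26 -0.076 0.012 -0.006 0 -0.006 0" --pt "26 -0.076 0.024 -0.006 0 -0.006 0" --pt "26 -0.076 0.04 -0.006 0 -0.006 0"

```text
clock: 8.62
position: [0.5498, 0.3702, 0.3291]
ee_rot: [-0.542, 0.453, -0.454, 0.543]
ft_force: [0.2, -0.8, -2.8]
grip_width: 0.306
```

>>> send_rows --pt "26 0 0.016 0 0 0 0" --pt "26 0 0.032 0 0 0 0" --pt "26 0 0.05 0 0 0 0" --pt "26 0 0.066 0 0 0 0" --pt "26 0 0.082 0 0 0 0" --pt "26 0 0.094 0 0 0 0" --pt "26 0 0.104 0 0 0 0" --pt "26 0 0.11 0 0 0 0" --pt "26 0 0.113 0 0 0 0" --pt "26 0 0.113 0 0 0 0"

```text
clock: 9.45
position: [0.5492, 0.3706, 0.2161]
ee_rot: [0.543, -0.453, 0.453, -0.543]
ft_force: [-0.4, 0.1, -1.8]
grip_width: 0.3
```

```bash
python3 - <<'E'
from h import *
o=get_obs();bl(.046,-.0008,.216,o)
c=camera('wrist');save('w7.png',c);W,M=cloud(c,o);np.savez('/tmp/w7.npz',W=W,M=M,px=c['pixels'],k=K(c))
E
python3 t.py /tmp/w7.npz | sed 's/np.float64//g;s/np.int64//g' | tail -8
```

```text
shift [0.0015 0.0001 0.0003] turn [0.0003 0.0018 0.0002]
now 9.45 [0.5492 0.3706 0.2161] yaw 10.3 F [-0.37  0.1  -1.84] w 0.2997
bath-local TCP mm 45.66 0.73
-10 [((-25.4), (-9.8), (146), [-11.5, 1.5]), ((7.9), (25.7), (168), [-11.5, 3.2])]
-6 [((-24.2), (-8.2), (119), [-11.3, 5.7]), ((8.1), (24.9), (110), [-11.4, -5.3])]
-2 [((-16.3), (-16.3), (1), [-10.6, -10.6]), ((-12.8), (-2.8), (176), [-7.5, 7.2]), ((2.2), (2.2), (1), [0.2, 0.2]), ((8.0), (13.0), (60), [-8.5, 5.2]), ((18.3), (18.3), (1), [-10.5, -10.5])]
2 [((-13.0), (12.8), (694), [-7.3, 7.0])]
6 [((-18.0), (-11.8), (24), [-7.4, -6.5]), ((-7.7), (12.6), (259), [-8.4, 8.0])]
10 [((-20.6), (-13.4), (41), [-7.2, -5.8]), ((-8.5), (2.2), (94), [-8.0, 5.0]), ((5.2), (12.8), (67), [-6.8, 3.0])]
14 [((-22.6), (-16.3), (37), [-7.2, -5.7]), ((-9.2), (-0.7), (56), [-5.0, 3.5]), ((4.8), (13.0), (42), [-6.8, -4.0])]
18 [((-23.9), (-18.2), (37), [-7.3, -1.8]), ((-9.4), (9.0), (90), [-5.3, -3.6])]
```

View pics/w7.png

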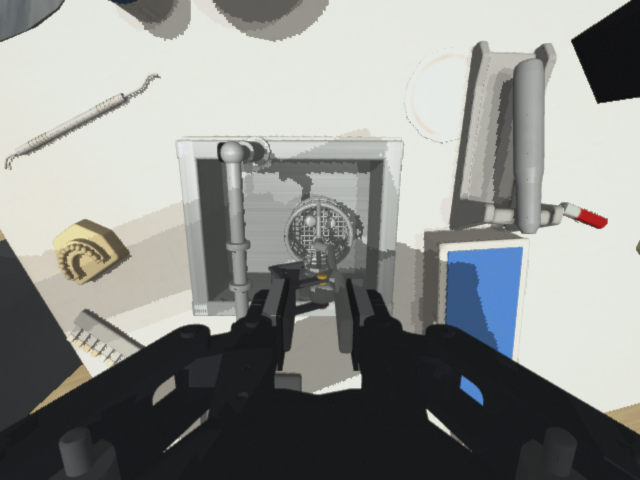

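The basket is inside the tank at (320,235), clear of the walls, with the bar at u≈236 and collars at v≈247 and 287. I'll measure the bar in the tool frame from this view.

```bash
python3 b.py /tmp/w7.npz | awk '$1>=-40 && $1<=40 || /rim/'; python3 -c "
from h import *
bl(.046,-.0008,.216)"
```

```text
-36 15 x [-4.9 -3.8 -0.4] z [171.7 172.8] y -35.3 -32.0
-32 67 x [-4.5 -1.1  2.2] z [171.8 172.8] y -31.9 -28.0
-28 81 x [-5.  -0.3  2.8] z [171.7 172.9] y -27.9 -24.1
-24 82 x [-4.8 -0.1  2.7] z [171.6 172.9] y -24.0 -20.0
-20 82 x [-4.3 -0.6  2.6] z [171.8 173. ] y -20.0 -16.0
-16 93 x [-7.3  0.3  5.5] z [174.2 175.6] y -15.9 -12.0
-12 175 x [-7.3 -0.   5.2] z [171.7 175.1] y -12.0 -8.1
-8 88 x [-4.9 -0.5  2.7] z [171.7 172.9] y -8.0 -4.1
-4 91 x [-4.6 -0.2  2.8] z [171.6 173. ] y -4.0 -0.1
0 89 x [-4.6 -0.5  2.6] z [171.6 172.8] y 0.1 4.0
4 93 x [-4.7 -0.4  2.6] z [171.6 173.1] y 4.0 8.0
8 97 x [-6.7 -0.1  5.5] z [172.7 175.4] y 8.0 12.0
12 185 x [-7.6 -0.3  5.5] z [172.4 175.5] y 12.0 16.0
16 99 x [-4.5 -0.3  2.8] z [171.9 173. ] y 16.0 20.0
20 101 x [-5.1 -0.5  2.7] z [171.6 173. ] y 20.1 24.0
24 98 x [-4.4 -0.4  2.7] z [171.9 173.3] y 24.1 28.0
28 102 x [-5.1 -0.4  2.9] z [171.7 173.3] y 28.1 32.0
32 102 x [-4.5 -0.3  2.7] z [171.6 172.9] y 32.0 35.9
36 105 x [-4.9 -0.5  2.7] z [171.6 173.1] y 36.0 39.9
40 113 x [-4.7 -0.1  2.7] z [171.5 173.3] y 40.0 44.0
rim ((23.935028076171875, 1.0721817016601562), (169.96908569335938, 146.10433959960938), 0.06928526610136032) 96.84431879520089
shift [0.0017 0.0008 0.0001] turn [-0.0005  0.0019 -0.0002]
now 9.5 [0.5494 0.3708 0.2168] yaw 10.31 F [-0.23 -0.59 -2.59] w 0.2924
bath-local TCP mm 45.88 0.89
```

>>> send_rows --pt "26 0.001 0 -0.002 0 0.001 0" --pt "26 0.0012 0 -0.006 0 0.0018 0" --pt "26 0.0012 0 -0.012 0 0.0018 0" --pt "26 0.0012 0 -0.019 0 0.0018 0" --pt "26 0.0012 0 -0.027 0 0.0018 0" --pt "26 0.0012 0 -0.034 0 0.0018 0" --pt "26 0.0012 0 -0.04 0 0.0018 0" --pt "26 0.0012 0 -0.044 0 0.0018 0" --pt "26 0.0012 0 -0.0459 0 0.0018 0" --pt "26 0.0012 0 -0.0459 0 0.0018 0"

```text
clock: 10.33
position: [0.5039, 0.3614, 0.2166]
ee_rot: [-0.542, 0.454, -0.453, 0.543]
ft_force: [-0.1, 0.2, -2.5]
grip_width: 0.301
```

```bash
python3 - <<'E'
from h import *
o=get_obs();bl(0,-.0004,.216,o);print(o['torque'])
c=camera('wrist');save('w8.png',c);W,M=cloud(c,o);np.savez('/tmp/w8.npz',W=W,M=M,px=c['pixels'],k=K(c))
c=camera('scene');cv2.imwrite('pics/c8.png',cv2.resize(c['pixels'][170:340,225:400],None,fx=3.5,fy=3.5,interpolation=cv2.INTER_CUBIC)[:,:,::-1])
E
python3 t.py /tmp/w8.npz | sed 's/np.float64//g;s/np.int64//g' | tail -6;python3 b.py /tmp/w8.npz | awk '$1>=-24 && $1<=40 || /rim/'
```

```text
shift [0.0001 0.0006 0.0006] turn [-0.0001  0.0005 -0.0004]
now 10.3333 [0.5039 0.3614 0.2166] yaw 10.23 F [-0.05  0.18 -2.48] w 0.3013
bath-local TCP mm -0.57 -0.26
[ 0.0304358  -0.05051732 -0.00178098]
-2 [((-13.0), (12.6), (287), [-7.8, 6.5])]
2 [((-13.4), (12.6), (698), [-7.6, 6.7])]
6 [((-18.9), (-12.1), (28), [-7.6, -6.9]), ((-8.4), (12.4), (181), [-8.7, 7.5])]
10 [((-20.9), (-14.3), (42), [-7.6, -6.3]), ((-8.8), (-4.3), (103), [-5.1, 4.6]), ((1.0), (1.0), (1), [-8.2, -8.2]), ((5.3), (12.6), (75), [-7.3, 1.9])]
14 [((-22.9), (-17.1), (32), [-7.6, -5.9]), ((-9.5), (-0.9), (54), [-5.4, 2.7]), ((3.6), (12.8), (31), [-7.1, -4.7])]
18 [((-25.5), (-18.6), (45), [-7.7, -2.5]), ((-9.5), (9.3), (86), [-5.4, -4.3])]
-8 17 x [-5.1 -1.1  4.5] z [171.5 172.1] y -4.9 -4.0
-4 121 x [-14.4  -2.2   4.9] z [171.9 189.5] y -4.0 -0.0
0 165 x [-14.9  -2.2   8.8] z [172.1 189.6] y 0.0 4.0
4 296 x [-14.8   0.    8.5] z [173.4 189.4] y 4.0 7.9
8 95 x [-7.4 -1.1  4.7] z [173.  175.4] y 8.0 12.0
12 179 x [-8.  -1.1  5.2] z [172.3 175.3] y 12.1 15.9
16 96 x [-5.1 -1.1  2.3] z [171.6 172.9] y 16.0 20.0
20 98 x [-5.1 -1.7  2.3] z [171.5 173. ] y 20.0 24.0
24 97 x [-5.1 -1.7  2.3] z [171.6 172.8] y 24.1 28.0
28 98 x [-5.1 -1.1  2.3] z [171.8 172.7] y 28.0 32.0
32 100 x [-5.1 -1.4  2.2] z [171.7 172.9] y 32.0 35.9
36 102 x [-5.1 -1.7  2.2] z [171.7 173.1] y 36.0 39.9
40 99 x [-5.  -1.7  2.2] z [171.8 173. ] y 40.0 44.0
rim ((23.429351806640625, 1.1732025146484375), (145.5515594482422, 169.45945739746094), 89.89241027832031) 96.80488470594676
```

View pics/w8.png

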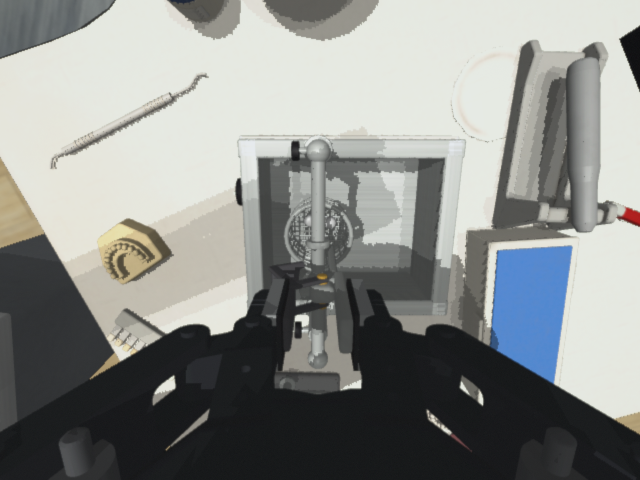

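View pics/c8.png

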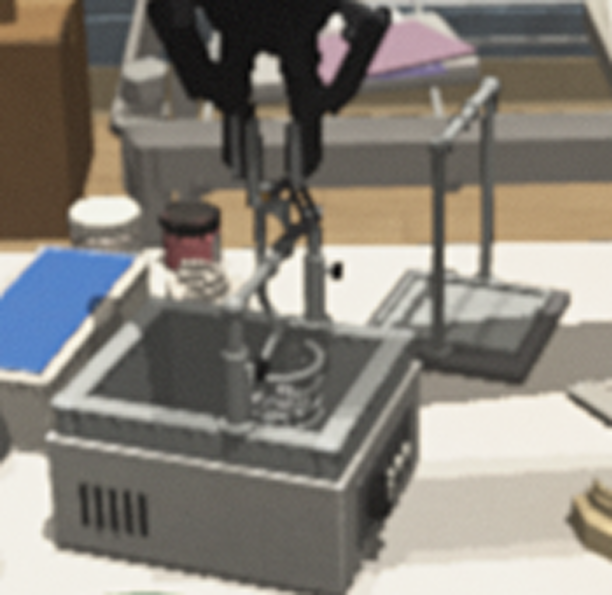

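>>> send_rows --pt "26 0 0.002 0.0003 0 0 0" --pt "26 0 0.006 0.0005 0 0 0" --pt "26 0 0.01 0.0005 0 0 0" --pt "26 0 0.014 0.0005 0 0 0" --pt "26 0 0.017 0.0005 0 0 0" --pt "26 0 0.018 0.0005 0 0 0" --pt "26 0 0.018 0.0005 0 0 0"

```text
clock: 11.02
position: [0.5046, 0.3614, 0.1979]
ee_rot: [0.543, -0.454, 0.453, -0.542]
ft_force: [-0.6, 0.2, -2.5]
grip_width: 0.298
```

>>> send_rows --pt "26 0 0.0005 0 0 0 0" --pt "26 0 0.001 0 0 0 0" --pt "26 0 0.0015 0 0 0 0" --pt "26 0 0.0015 0 0 0 0"

```text
clock: 11.35
position: [0.5048, 0.3614, 0.1969]
ee_rot: [-0.542, 0.454, -0.454, 0.543]
ft_force: [-0.1, -0.2, -3.5]
grip_width: 0.3
```

>>> send_rows --pt "26 0 0.0005 0 0 0 0" --pt "26 0 0.001 0 0 0 0" --pt "26 0 0.001 0 0 0 0"

```text
clock: 11.6
position: [0.5047, 0.3614, 0.1958]
ee_rot: [0.543, -0.454, 0.453, -0.542]
ft_force: [0.1, 0.7, -3.0]
grip_width: 0.292
```

Still free, by the weight of about −2.5 to −3 N. I'll go down in 0.5 mm steps.

>>> send_rows --pt "26 0 0.0005 0 0 0 0" --pt "26 0 0.0005 0 0 0 0"

```text
clock: 11.77
position: [0.5047, 0.3615, 0.1953]
ee_rot: [0.543, -0.454, 0.453, -0.543]
ft_force: [-0.8, 0.7, -2.6]
grip_width: 0.294
```

>>> send_rows --pt "26 0 0.0005 0 0 0 0" --pt "26 0 0.0005 0 0 0 0"

```text
clock: 11.93
position: [0.5047, 0.3614, 0.1948]
ee_rot: [0.543, -0.454, 0.453, -0.542]
ft_force: [-0.6, 0.2, -3.2]
grip_width: 0.297
```

>>> send_rows --pt "26 0 0.0005 0 0 0 0" --pt "26 0 0.0005 0 0 0 0"

```text
clock: 12.1
position: [0.5048, 0.3615, 0.1945]
ee_rot: [-0.542, 0.454, -0.453, 0.543]
ft_force: [-1.0, 0.7, -1.5]
grip_width: 0.305
```

>>> send_rows --pt "26 0 0.0005 0 0 0 0" --pt "26 0 0.0005 0 0 0 0"

```text
clock: 12.27
position: [0.5048, 0.3615, 0.1944]
ee_rot: [-0.542, 0.454, -0.453, 0.543]
ft_force: [-1.8, -0.3, 2.1]
grip_width: 0.301
```

>>> send_rows --pt "26 0 0.0002 -0.0004 0 0 0" --pt "26 0 0.0002 -0.0004 0 0 0"

```text
clock: 12.43
position: [0.5045, 0.3615, 0.194]
ee_rot: [-0.542, 0.454, -0.454, 0.543]
ft_force: [-1.5, -1.5, 2.1]
grip_width: 0.298
```

```bash
python3 - <<'E'
from h import *
o=get_obs();bl(0,0,.1944,o);print(o['torque'])
c=camera('wrist');save('w9.png',c);W,M=cloud(c,o);np.savez('/tmp/w9.npz',W=W,M=M,px=c['pixels'],k=K(c))
cv2.imwrite('pics/w9z.png',cv2.resize(c['pixels'][210:370,220:420],None,fx=3.5,fy=3.5,interpolation=cv2.INTER_CUBIC)[:,:,::-1])
E
python3 t.py /tmp/w9.npz | sed 's/np.float64//g;s/np.int64//g' | tail -8
```

```text
shift [-0.0003 -0.0004 -0.    ] turn [-0.0005  0.0002 -0.0005]
now 12.4333 [0.5045 0.3615 0.194 ] yaw 10.21 F [-1.53 -1.54  2.09] w 0.2982
bath-local TCP mm 0.0 -0.29
[-0.1385957   0.27822091 -0.0059769 ]
-10 [((-25.2), (-9.7), (140), [-11.6, 0.7]), ((8.2), (26.0), (156), [-11.5, 0.8])]
-6 [((-24.1), (-21.9), (4), [-7.0, -6.9]), ((-18.8), (-8.7), (106), [-11.4, 6.3]), ((8.3), (23.8), (101), [-11.4, -5.8])]
-2 [((-12.5), (13.1), (290), [-7.5, 7.2])]
2 [((-12.9), (13.0), (692), [-7.3, 6.7])]
6 [((-19.0), (-12.1), (29), [-7.4, -6.4]), ((-5.6), (13.2), (200), [-8.5, 7.9])]
10 [((-20.3), (-14.3), (38), [-7.5, -6.1]), ((-8.3), (-3.4), (97), [-5.0, 5.2]), ((2.0), (2.9), (3), [-8.2, -8.1]), ((5.8), (13.2), (65), [-7.0, -1.6])]
14 [((-22.4), (-16.1), (41), [-7.5, -5.3]), ((-9.0), (-0.4), (59), [-5.1, 3.8]), ((5.1), (12.8), (39), [-7.1, -4.2])]
18 [((-24.9), (-18.0), (40), [-7.3, -1.4]), ((-9.1), (8.7), (495), [-23.9, 23.3])]
```

View pics/w9z.png

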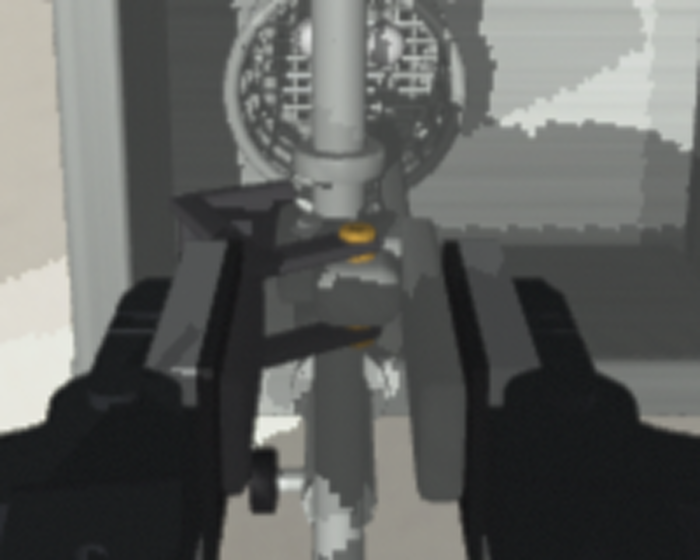

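>>> send_rows --pt "26 0 0.0004 0 0 0 0" --pt "26 0 0.0004 0 0 0 0"

```text
clock: 12.65
position: [0.5045, 0.3615, 0.1939]
ee_rot: [-0.542, 0.454, -0.454, 0.543]
ft_force: [-1.7, -0.2, 5.6]
grip_width: 0.297
```

>>> send_rows --pt "31 0 0.0006 -0.0002 0 0 0" --pt "34 0 0.0015 -0.0014 0 0 0" --pt "38 0 0.003 -0.003 0 0 0" --pt "42 0 0.0045 -0.0047 0 0 0" --pt "46 0 0.0055 -0.0064 0 0 0" --pt "50 0 0.006 -0.008 0 0 0" --pt "55 0 0.006 -0.009 0 0 0" --pt "60 0 0.006 -0.009 0 0 0" --pt "65 0 0.006 -0.009 0 0 0" --pt "65 0 0.006 -0.009 0 0 0"

```text
clock: 13.48
position: [0.4955, 0.3598, 0.1873]
ee_rot: [0.542, -0.454, 0.454, -0.542]
ft_force: [-0.7, 0.3, -0.1]
grip_width: 0.647
```

```bash
python3 - <<'E'
from h import *
o=get_obs();bl(0,0,.1944,o);print(o['torque'])
c=camera('wrist');save('w10.png',c);W,M=cloud(c,o);np.savez('/tmp/w10.npz',W=W,M=M,px=c['pixels'],k=K(c))
cv2.imwrite('pics/w10z.png',cv2.resize(c['pixels'][180:400,200:440],None,fx=2.7,fy=2.7,interpolation=cv2.INTER_CUBIC)[:,:,::-1])
E
python3 t.py /tmp/w10.npz | sed 's/np.float64//g;s/np.int64//g'
```

```text
shift [-0.0004 -0.0071  0.0091] turn [ 0.0001  0.0001 -0.0001]
now 13.4833 [0.4955 0.3598 0.1873] yaw 10.21 F [-0.7   0.26 -0.14] w 0.6468
bath-local TCP mm -9.12 -0.43
[0.0160215  0.01615925 0.0161342 ]
-50 [((-57.0), (-28.4), (462), [-14.1, -6.7]), ((29.2), (57.8), (459), [-14.2, -6.8])]
-46 [((-47.4), (-27.1), (163), [-12.7, -2.4]), ((27.7), (41.3), (127), [-12.8, -2.5]), ((43.8), (50.1), (19), [-7.3, -6.6])]
-42 [((-37.1), (-37.1), (1), [-11.5, -11.5]), ((-34.0), (-27.1), (426), [-11.7, 4.5]), ((16.7), (21.7), (400), [-6.7, 6.0]), ((27.7), (35.0), (437), [-11.7, 4.7])]
-38 [((-39.7), (-39.7), (1), [-8.0, -8.0]), ((-34.3), (-27.1), (266), [-11.7, 9.6]), ((16.7), (22.7), (236), [-7.3, 5.8]), ((27.6), (34.7), (262), [-11.7, 9.6])]
-34 [((-41.2), (-27.1), (318), [-11.8, 9.9]), ((16.7), (22.2), (123), [-7.4, 5.1]), ((27.5), (34.5), (252), [-11.9, 9.6]), ((37.1), (41.7), (61), [-7.9, -6.7])]
-30 [((-41.1), (-27.2), (273), [-11.7, 10.1]), ((-19.7), (-15.5), (312), [-6.8, 6.0]), ((16.7), (22.2), (113), [-7.2, 5.1]), ((27.7), (41.7), (293), [-11.7, 10.0])]
-26 [((-41.3), (-27.2), (263), [
[... 789 characters left out ...]
-27.3), (119), [-11.5, 9.8]), ((-10.6), (-6.0), (164), [-7.0, 6.0]), ((16.7), (21.2), (72), [-7.2, 4.1]), ((27.7), (34.2), (132), [-11.5, 9.7]), ((39.1), (39.1), (1), [-7.0, -7.0])]
-6 [((-27.9), (-27.3), (47), [-8.9, 9.2]), ((-9.1), (21.5), (643), [-7.2, 6.3]), ((27.7), (28.2), (43), [-10.0, 8.1])]
-2 [((-7.5), (21.4), (748), [-8.2, 7.3]), ((28.3), (28.3), (1), [1.4, 1.4])]
2 [((-6.9), (21.2), (241), [-8.5, 5.8])]
6 [((-7.1), (5.7), (145), [-7.5, 5.7]), ((8.6), (8.6), (1), [-5.4, -5.4]), ((14.0), (21.3), (60), [-7.2, -3.2])]
10 [((-7.3), (20.1), (316), [-14.6, 12.7])]
14 [((-7.4), (18.4), (929), [-24.4, 24.2])]
18 [((-7.5), (5.4), (92), [-21.7, 13.6]), ((12.7), (18.6), (43), [-20.8, -4.2])]
```

View pics/w10z.png

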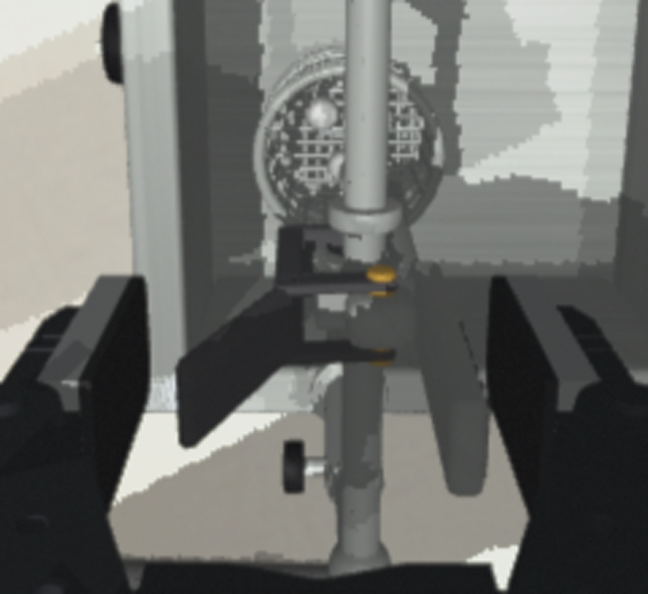

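The keeper has sprung shut: tab top to post face measures 42 mm (29 + 13), and there is clearance at both fingers. I'll withdraw straight up.

>>> send_rows --pt "75 0 0 0 0 0 0" --pt "75 0 -0.003 0 0 0 0" --pt "75 0 -0.01 0 0 0 0" --pt "75 0 -0.025 0 0 0 0" --pt "75 0 -0.045 0 0 0 0" --pt "75 0 -0.07 0 0 0 0" --pt "75 0 -0.09 0 0 0 0" --pt "75 0 -0.11 0 0 0 0" --pt "75 0 -0.12 0 0 0 0" --pt "75 0 -0.12 0 0 0 0"

```text
clock: 14.37
position: [0.4964, 0.3602, 0.3102]
ee_rot: [-0.541, 0.453, -0.454, 0.544]
ft_force: [0.6, 1.1, 0.1]
grip_width: 0.754
```

>>> send_rows --pt "75 0 0 0 0 0 0" --pt "75 0 0 0 0 0 0" --pt "75 0 0 0 0 0 0" --pt "75 0 0 0 0 0 0" --pt "75 0 0 0 0 0 0" --pt "75 0 0 0 0 0 0"

```text
clock: 14.87
position: [0.4954, 0.3597, 0.3069]
ee_rot: [0.543, -0.454, 0.453, -0.542]
ft_force: [0.7, 0.7, -0.1]
grip_width: 0.75
```

Run:
```python
from h import *
o=get_obs();bl(0,0,.1944,o)
for n in ['wrist','scene','side']:
    c=camera(n);W,M=cloud(c,o);np.savez(f'/tmp/{n}11.npz',W=W,M=M,px=c['pixels'],k=K(c))
    if n=='wrist': save('w11.png',c)
    if n=='scene': cv2.imwrite('pics/c11.png',cv2.resize(c['pixels'][170:340,225:400],None,fx=3.5,fy=3.5,interpolation=cv2.INTER_CUBIC)[:,:,::-1])
    if n=='side': cv2.imwrite('pics/s11.png',cv2.resize(c['pixels'][170:320,250:400],None,fx=4,fy=4,interpolation=cv2.INTER_CUBIC)[:,:,::-1])
from m import meas
L,q=meas('/tmp/wrist11.npz',C=(.5044,.3618),yaw=10.2)
h=L[(abs(L[:,0])<45)&(abs(L[:,1])<20)&(L[:,2]>182)&(L[:,2]<240)]
for nm,s in [('post',h[(h[:,0]>7)]),('tab',h[(h[:,0]<-14)])]:
    r=cv2.minAreaRect(s[:,:2].astype(np.float32));print(nm,len(s),np.round(r[0],1),np.round(r[1],1),round(r[2],1),s.min(0),s.max(0))
```

```text
shift [-0.0005  0.1125  0.0093] turn [0.0005 0.0001 0.0003]
now 14.8667 [0.4954 0.3597 0.3069] yaw 10.21 F [ 0.69  0.66 -0.11] w 0.7496
bath-local TCP mm -9.22 -0.46
post 287 [ 9.6 -0.1] [14.1  5.5] 88.5 [  7.00676409  -7.167366   182.31094795] [ 12.52972228   6.93960674 228.05436927]
tab 420 [-21.7  -0.2] [14.5 15.3] 90.0 [-29.34065741  -7.49291066 183.67192993] [-14.0702864    7.02423194 216.2278423 ]
```

View pics/w11.png

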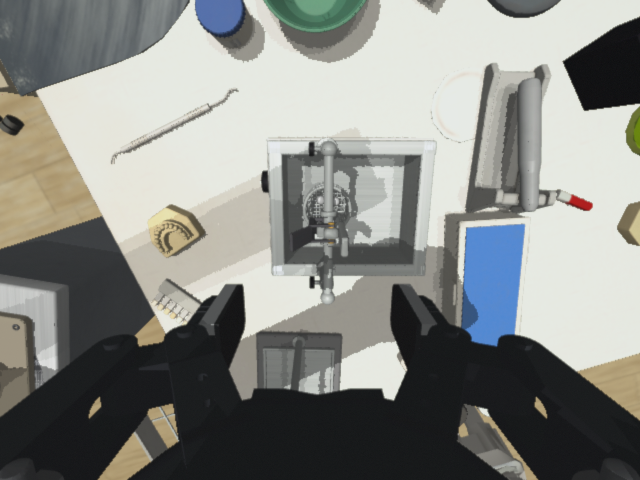

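View pics/s11.png

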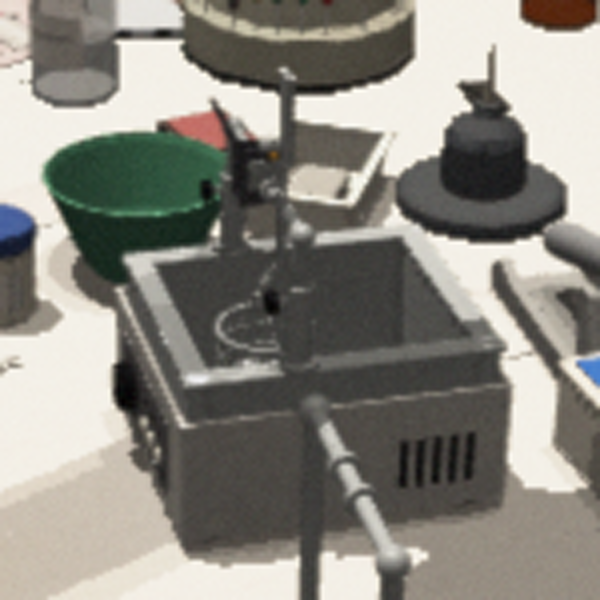

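View pics/c11.png

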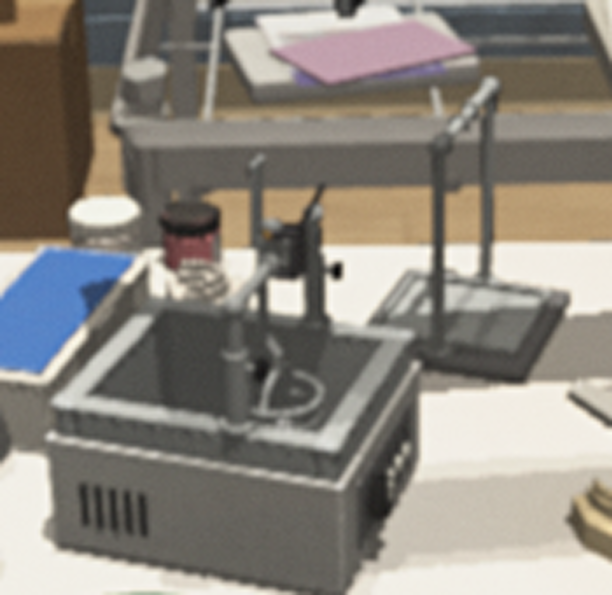

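The hook sits centred in the neck with its tab in the shut position. I'll wait briefly, check it isn't swinging, then hand in.

>>> send_rows --pt "75 0 0 0 0 0 0" --pt "75 0 0 0 0 0 0" --pt "75 0 0 0 0 0 0" --pt "75 0 0 0 0 0 0" --pt "75 0 0 0 0 0 0" --pt "75 0 0 0 0 0 0" --pt "75 0 0 0 0 0 0" --pt "75 0 0 0 0 0 0" --pt "75 0 0 0 0 0 0"

```text
clock: 15.77
position: [0.4955, 0.3598, 0.3073]
ee_rot: [0.543, -0.454, 0.453, -0.543]
ft_force: [-0.9, 0.1, 0.1]
grip_width: 0.748
```

Run:
```python
from h import *
from m import meas
for i in range(3):
    o=get_obs();c=camera('wrist');W,M=cloud(c,o);np.savez('/tmp/w12.npz',W=W)
    L,q=meas('/tmp/w12.npz',C=(.5044,.3618),yaw=10.2)
    h=L[(abs(L[:,0])<45)&(abs(L[:,1])<20)&(L[:,2]>182)&(L[:,2]<240)]
    b=L[(abs(L[:,0])<45)&(abs(L[:,1])<40)&(L[:,2]>40)&(L[:,2]<88)]
    for nm,s in [('post',h[(h[:,0]>7)]),('tab',h[(h[:,0]<-14)])]: print(o['clock'],nm,s.min(0).round(1),s.max(0).round(1))
    print('basket med',np.median(b,axis=0).round(1))
```

```text
15.7667 post [  7.   -7.1 182.2] [ 12.7   6.9 228.3]
15.7667 tab [-29.4  -7.4 182.7] [-14.    7.1 216.1]
basket med [-2.3  3.2 57.6]
15.8167 post [  7.   -7.1 182. ] [ 12.7   6.8 227.7]
15.8167 tab [-29.3  -7.3 183.6] [-14.    6.9 216.1]
basket med [-2.3  3.3 57.6]
15.8667 post [  7.   -7.1 182.2] [ 12.7   6.8 228.1]
15.8667 tab [-29.3  -7.7 184.2] [-14.7   7.  216.2]
basket med [-2.3  3.2 57.5]
```

```bash
python3 -c "
from workcell import *
print(hand_in())"
```

```text
the job is handed in; nothing more can be done
None
```

The basket now hangs on the bath's bar with its keeper shut, and the job was handed in at about 16 s of the 58 s allowed.

**Lifting off:** I closed the keeper against the post with the gripper at its lowest setting, 20 N. That is above the 10 to 15 N you named, because the gripper goes no lower. I raised the tool to give way to the drag, which read 6 N at its highest. When the basket came free, only its weight of about 2 to 3 N was left. One sideways step while closing came out about 3 mm too far, because I added it to the wrong starting point. The force stayed under 4 N and I corrected it in the next moves.

**Setting down:** I went in behind the bar and then forward, and felt for the bar in 0.5 mm steps. Contact came with the bar's axis about 169 mm above the bench, matching the camera. I pressed down to about 5.6 N to be sure the hook was fully seated, then opened the fingers and let the keeper shut.

**Last checks:**
- **Keeper:** its tab is back in the shut position; tab top to post face measured 42 mm, as it should.
- **Position:** the hook is centred between the collars to within about 0.3 mm.
- **Stillness:** the hook's position held to about 0.2 mm between looks 0.9 s apart, and the basket's too over the last 0.1 s.
- **Gripper:** it is open, about 8 cm above the hook and touching nothing.
- **Other things on the bench:** the other bench items visible in the last pictures were not disturbed; I did not measure each one.

No final check failed or disagreed.

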